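# Empty the ball cup and nest the parts tubs on the return square

### The job

Clear up the assembly bench: slide the wide grey tub along the bench, without lifting or tipping it, to lie wholly inside the yellow taped square, and pour all five white balls from the orange cup into the green parts bin. Nest the containers in the square in size order, blue tub in grey tub and empty orange cup in blue tub, each set down (not dropped in) upright and fully home. Do not knock over or shift the tin, the two valve housings or the oil bottle.

Things in the scene. Friction and masses are not known exactly. Their poses are not given: they have to be found in the camera images.
- wide_tub: Round grey open plastic tub, straight upright wall: outer diameter 116, height 50, wall 5, floor 5 thick, about 0.4 kg (0.28 to 0.56). Too wide to grasp across; slides on the bench when pushed from outside or by closed fingertips put low inside it and brought gently against its wall. Origin: centre of its underside; z up its axis.
- middle_tub: Round blue open plastic tub, straight upright wall: outer diameter 68, height 100, wall 4, floor 5 thick, about 0.14 kg, empty. Origin: centre of its underside; z up. Standing in the wide tub its underside is 5 above that tub's underside and its rim 55 above that tub's rim.
- ball_cup: Tall narrow orange open plastic cup, straight upright wall: outer diameter 48, inner 41, height 130, wall 3.5, floor 5 thick, about 0.12 kg, with five white balls in it (0.1 kg together, filling the lowest 110 or so). Origin: centre of its underside; z up. Standing in the middle tub its underside is 5 above that tub's underside and its rim 35 above that tub's rim.
- parts_bin: Square green open bin fixed to the bench: 130 x 130 outside, height 60, wall 5. Origin: centre of its underside; x and y along its sides.
- return_square: Square marked flat on the bench in 12 mm wide yellow tape, 150 x 150 inside the tape. Nothing to bump into. Origin: its centre, on the bench; x and y along its sides.
- black_can: Bystander: black tin with a yellow band, diameter 66, height 85, 0.5 kg. Origin: centre of its underside.
- housing_a: Bystander: grey cone-shaped valve housing with black cap, foot diameter 60, height 92, cap diameter 42, 0.4 kg. Origin: centre of its underside.
- housing_b: Bystander: a second valve housing, same size as housing_a. Origin: centre of its underside.
- oil_bottle: Bystander: white oil bottle with blue label and red cap, diameter 50, height 130, 0.4 kg. Origin: centre of its underside.
- ball1_center (a point): Centre of one of the five loose white polished PTFE check-valve balls, slippery (friction about 0.12), diameter 24, 20 g; starts inside the ball cup.
- ball2_center (a point): Centre of one of the five loose white polished PTFE check-valve balls, slippery (friction about 0.12), diameter 24, 20 g; starts inside the ball cup.
- ball3_center (a point): Centre of one of the five loose white polished PTFE check-valve balls, slippery (friction about 0.12), diameter 24, 20 g; starts inside the ball cup.
- ball4_center (a point): Centre of one of the five loose white polished PTFE check-valve balls, slippery (friction about 0.12), diameter 24, 20 g; starts inside the ball cup.
- ball5_center (a point): Centre of one of the five loose white polished PTFE check-valve balls, slippery (friction about 0.12), diameter 24, 20 g; starts inside the ball cup.
Not all that is in view belongs to the job. Of the things shaped like the wide_tub, the grey one is meant.

How it is judged:
At the end, for the whole second after the job is handed in: Wide tub upright on the bench, centre within 20 mm of the square's along each side; middle tub on its floor, cup on the middle tub's floor (under 10 mm up, tilt under 0.12 rad), at rest; five balls in the bin below its rim; bystanders upright within 30 mm of their start (x of wide_tub in the frame of return_square between -0.02 and 0.02 m and y of wide_tub in the frame of return_square between -0.02 and 0.02 m and height (world z) of wide_tub below 0.005 m and angle between wide_tub's own z axis and vertical below 0.1 rad and horizontal distance between middle_tub and wide_tub below 0.025 m and z of middle_tub in the frame of wide_tub between 0 and 0.01 m and angle between each of middle_tub, ball_cup's own z axis and vertical below 0.12 rad and horizontal distance between ball_cup and middle_tub below 0.015 m and z of ball_cup in the frame of middle_tub between 0 and 0.01 m and x of ball1_center in the frame of parts_bin between -0.062 and 0.062 m and y of ball1_center in the frame of parts_bin between -0.062 and 0.062 m and height (world z) of each of ball1_center, ball2_center, ball3_center, ball4_center, ball5_center below 0.06 m and x of ball2_center in the frame of parts_bin between -0.062 and 0.062 m and y of ball2_center in the frame of parts_bin between -0.062 and 0.062 m and x of ball3_center in the frame of parts_bin between -0.062 and 0.062 m and y of ball3_center in the frame of parts_bin between -0.062 and 0.062 m and x of ball4_center in the frame of parts_bin between -0.062 and 0.062 m and y of ball4_center in the frame of parts_bin between -0.062 and 0.062 m and x of ball5_center in the frame of parts_bin between -0.062 and 0.062 m and y of ball5_center in the frame of parts_bin between -0.062 and 0.062 m and linear speed of each of wide_tub, middle_tub, ball_cup below 0.02 m/s and distance of each of black_can, housing_a, housing_b, oil_bottle from where it was at the start of the episode below 0.03 m and angle between each of black_can, housing_a, housing_b, oil_bottle's own z axis and vertical below 0.2 rad); the robot touches nothing.
It fails at once if the wide tub is lifted off the bench or tipped (height (world z) of wide_tub above 0.015 m or angle between wide_tub's own z axis and vertical above 0.3 rad).
It fails at once if the middle tub is let go more than about 25 mm above the wide tub's floor (dropped in) (contact force between middle_tub and the fingers below 0.01 N and horizontal distance between middle_tub and wide_tub below 0.05 m and z of middle_tub in the frame of wide_tub above 0.03 m and angle between middle_tub's own z axis and vertical below 0.8 rad).
It fails at once if the ball cup is let go more than about 25 mm above the middle tub's floor (dropped in) (contact force between ball_cup and the fingers below 0.01 N and horizontal distance between ball_cup and middle_tub below 0.03 m and z of ball_cup in the frame of middle_tub above 0.03 m and angle between ball_cup's own z axis and vertical below 0.8 rad).
It fails at once if the tin, a valve housing or the oil bottle is knocked over or shifted by more than 30 mm (distance of any of black_can, housing_a, housing_b, oil_bottle from where it was at the start of the episode above 0.03 m or angle between any of black_can, housing_a, housing_b, oil_bottle's own z axis and vertical above 0.35 rad).
It also fails if it takes over 72 s, if anything falls off the work surface, if the arm or the gripper's body presses on something with over 40 N, if the wrist force passes 120 N, or if a joint passes its speed limit or range.

### The arm

A 7-joint arm with a two-finger parallel gripper is mounted at the origin on the work surface. World frame = base frame: x ahead of the robot, y to its left, z up, the work surface at z = 0. Lengths are in m, angles in rad, forces in N, time in s.
With the tool pointing down it reaches from about 0.425 to 0.925 m from the base axis. Payload 6.8 kg.
Tool frame: the origin (TCP) lies on the centre line of the jaws, within the pads' length; the fingertips stand 19 mm ahead of it and the grasp point (between the pads) is the TCP (tcp_to_tips is the distance from the TCP to the fingertips, in m); x points along the fingers, y is the direction in which the jaws open and shut, and the axes are right-handed (so a half turn about x gives the same grasp; the last joint's range is limited). The gripper opens to 85 mm and grips with 20 to 120 N. Pads are 22 mm wide; open, the fingers measure 114 mm over their backs; the gripper's body (76 mm by 85 mm) begins 54 mm behind the grasp point. The pads swing forward as they close: fully open they stand 13 mm farther back than shut.
Start: joints at [1.035, 0.477, 0.022, 1.555, -0.011, 1.109, -0.083], TCP at [0.28, -0.614, 0.212] pointing down, gripper open.
Joint ranges: [-2.96, 2.96], [-0.34, 2.1], [-1.41, 1.46], [0.24, 2.44], [-1.37, 4.51], [0.17, 1.92], [-2.96, 2.96]. Speed limits (rad/s): [2.39, 2.39, 3.14, 3.14, 3.14, 3.14, 3.14].

### API

Orientations are given as a unit quaternion [w, x, y, z].
In Python, from station import get_obs, read_camera, hand_in, spot_in, cut_out, tcp_to_tips gives the robot as it stands.
- The arm moves only by the shell command python3 -m jog 'ROWS' [FORCE]. ROWS is JSON, a list of rows, each an object of numbers: "gripper": the closure, from 0 (fully open) to 1 (shut); "dx", "dy", "dz": the shift along the world's x, y, z in m; "rx", "ry", "rz": the turn, a rotation vector about the world's x, y, z in degrees. In form: [{"gripper": .., "dx": .., "dy": .., "dz": .., "rx": .., "ry": .., "rz": ..}, ...]. A call has 1 to 10 rows; each row is the pose to reach, as a shift and turn from the pose commanded when the call began; what a row does not reach only later rows make up. A row lasts 1/10 s, in which the tool goes at most 50 mm and 8.59 degrees, less where a joint would pass 70% of its speed; a pose out of reach is approached as far as the arm can. A call with a gripper value outside its range is refused whole. The fingers move at their own pace and stop on an object; FORCE is the grip in N (left out, the last holds). Time passes only in rows, so rows that repeat a pose let the fingers close. It gives the time, the measured TCP pose, the force and the opening at its end, in the units of the state.
- get_obs(): the state, without advancing time (a new reading comes with each control period).
- read_camera(name): name is "side" or "top"; returns a dict with "pixels" (400x640x3 uint8, blue, green, red), "range_z" (400x640 float32, m along the optical axis (not along the pixel's ray), 0 where there is no reading), "camera_matrix" (3x3 intrinsics, pixels), "cam_to_world" (4x4, takes a point from camera to world coordinates). Camera axes: x right, y down, z forward; pixel columns grow to the right and rows downward; lengths in m; the calibration is good to about 2 mm. A picture is of the moment at which its call begins.
- hand_in(): hands the job in, once; it reports no verdict.
Trained networks look in the newest picture that a camera, given by its name, has taken for a name from the list of things; names that differ only in an ending like _2 or _b are one class to them, and where a whole thing is asked for, a point or a joint stands for the part that bears it (a point fixed in the world has none). Each returns a list of dicts, best first, with "conf" (0 to 1); they miss things now and then, are a little off and sometimes report something else, mostly with a low value. They report only what shows in the picture. A call takes as long as a camera call. They do not tell look-alikes from the thing itself.
- spot_in(camera, label): "box" ([centre column, centre row, width, height] in pixels, round what is visible of it).
- cut_out(camera, label): "mask" (400x640 bool, what is visible of it) and "box" ([centre column, centre row, width, height] in pixels, round what is visible of it).
The state is a dict: "t": time; "q": joint angles; "joint_vel": joint speeds; "joint_torque": joint torques, N m; "eef_pos": TCP position; "tool_rot": TCP orientation; "contact_force": force on the tool from outside, world axes, zero at the start; "torque": the same for the moment, N m; "gripper_width": opening from 0.0 (shut) to 1.0 (fully open).
Only numpy, scipy, OpenCV 4.12 (cv2) and the standard library are available. Lean on these libraries where they do the work, as an engineer would, in place of code of your own. Each camera call takes 0.05 s, during which the arm holds its last target. There are 200 camera calls.

## Working session

There is one attempt and no reset: what is moved stays moved. The work goes in short steps, Python scripts to look and compute and a shell command to move; the robot and the scene stay as the last step left them, time stands still between calls to the robot, and variables do not carry over. Pictures are saved under pics/ and viewed, about 8 in all and at most 12, crops included, and the job is handed in when it is done.

```bash
ls; mkdir -p pics; cat > h.py <<'E'
import numpy as np, cv2
from station import *
def pts(c,mask):
    z=c["range_z"]; v,u=np.nonzero(mask&(z>0)); z=z[v,u]
    K=np.array(c["camera_matrix"]); T=np.array(c["cam_to_world"])
    P=np.stack([(u-K[0,2])*z/K[0,0],(v-K[1,2])*z/K[1,1],z],1)
    return P@T[:3,:3].T+T[:3,3]
def cloud(c):
    z=c["range_z"]; h,w=z.shape; return pts(c,np.ones((h,w),bool))
E
python3 - <<'E'
from h import *
o=get_obs(); print(o["t"],o["eef_pos"],o["tool_rot"],o["gripper_width"],tcp_to_tips)
ims=[]
for n in("top","side"):
    c=read_camera(n); ims.append(c["pixels"]); print(n,np.round(c["cam_to_world"],3).tolist())
    for l in["wide_tub","middle_tub","ball_cup","parts_bin","return_square","black_can","housing_a","oil_bottle"]:
        for d in cut_out(n,l):
            if d["conf"]<.3: continue
            p=pts(c,d["mask"]); 
            if len(p)==0: continue
            top=p[p[:,2]>np.percentile(p[:,2],90)-.006]
            print(l,round(d["conf"],2),np.round(d["box"]),"zmax",p[:,2].max().round(3),"bb",(p[:,:2].min(0)).round(3),p[:,:2].max(0).round(3),"topmid",((top.min(0)+top.max(0))/2).round(3))
cv2.imwrite("pics/a.png",ims[0]); cv2.imwrite("pics/b.png",ims[1])
E
```

```text
pics
0.0 [ 0.27973457 -0.61360325  0.21062725] [-0.14947802 -0.69080356 -0.15072364  0.69117953] 1.0000448800941621 0.019
top [[0.01, -0.998, 0.06, 0.473], [-1.0, -0.011, -0.013, -0.099], [0.014, -0.06, -0.998, 1.116], [0.0, 0.0, 0.0, 1.0]]
wide_tub 0.74 [375. 178.  39.  36.] zmax 0.055 bb [ 0.551 -0.31 ] [ 0.675 -0.197] topmid [ 0.609 -0.254  0.049]
wide_tub 0.6 [476. 234.  45.  43.] zmax 0.056 bb [ 0.394 -0.644] [ 0.51  -0.503] topmid [ 0.453 -0.562  0.05 ]
middle_tub 0.84 [179. 263.  41.  25.] zmax 0.107 bb [0.319 0.272] [0.387 0.365] topmid [0.352 0.306 0.101]
ball_cup 0.6 [385. 245.  22.  18.] zmax 0.135 bb [ 0.384 -0.292] [ 0.431 -0.248] topmid [ 0.407 -0.27   0.13 ]
parts_bin 0.55 [296. 214.  46.  48.] zmax 0.066 bb [ 0.428 -0.096] [0.566 0.04 ] topmid [ 0.497 -0.028  0.059]
return_square 0.7 [309. 113.  15.  26.] zmax 0.134 bb [ 0.771 -0.081] [ 0.852 -0.026] topmid [ 0.796 -0.057  0.129]
return_square 0.59 [218. 174.  60.  63.] zmax 0.008 bb [0.535 0.127] [0.715 0.306] topmid [0.625 0.216 0.003]
black_can 0.93 [168. 294.  34.  28.] zmax 0.092 bb [0.208 0.299] [0.296 0.399] to
[... 1316 characters left out ...]
3 0.047] topmid [ 0.498 -0.026  0.058]
return_square 0.73 [284. 318.  75.  59.] zmax 0.008 bb [0.535 0.124] [0.715 0.305] topmid [0.624 0.216 0.003]
black_can 0.88 [431. 359.  31.  40.] zmax 0.092 bb [0.214 0.261] [0.296 0.369] topmid [0.263 0.334 0.086]
black_can 0.71 [302. 185.  34.  34.] zmax 0.057 bb [ 0.553 -0.366] [ 0.678 -0.192] topmid [ 0.61  -0.253  0.05 ]
housing_a 0.94 [237. 313.  26.  35.] zmax 0.098 bb [0.719 0.188] [0.791 0.263] topmid [0.749 0.233 0.093]
housing_a 0.55 [376. 163.  16.  29.] zmax 0.132 bb [ 0.344 -0.379] [ 0.394 -0.285] topmid [ 0.373 -0.331  0.109]
oil_bottle 0.72 [235. 221.  24.  38.] zmax 0.134 bb [ 0.773 -0.157] [ 0.843 -0.026] topmid [ 0.798 -0.054  0.125]
```

View pics/a.png

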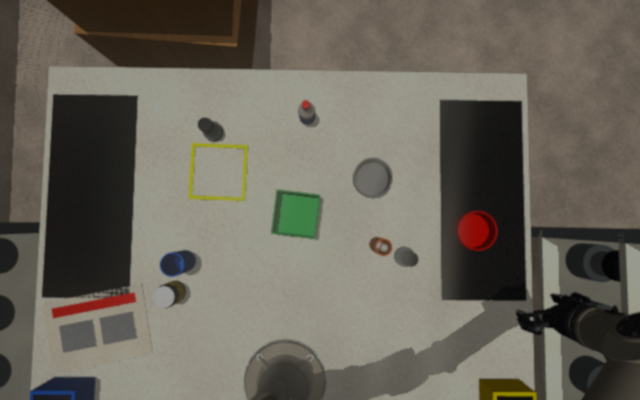

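View pics/b.png

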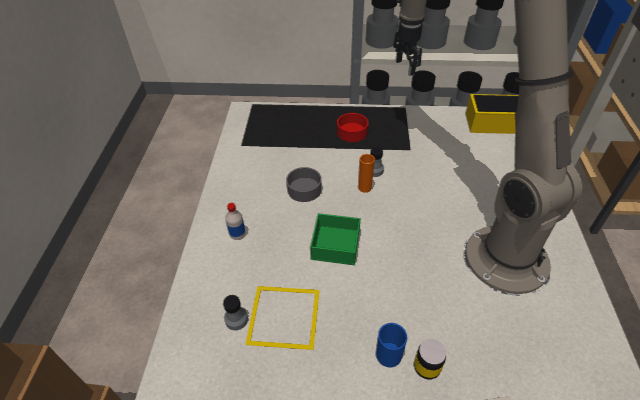

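```bash
python3 -m jog '[{"gripper":1,"dx":0.04,"dy":0.04,"rz":8},{"gripper":1,"dx":0.07,"dy":0.075,"rz":15},{"gripper":1,"dx":0.1,"dy":0.11,"rz":22},{"gripper":1,"dx":0.135,"dy":0.145,"rz":29},{"gripper":1,"dx":0.17,"dy":0.18,"rz":36},{"gripper":1,"dx":0.2,"dy":0.22,"rz":43},{"gripper":1,"dx":0.235,"dy":0.255,"rz":50},{"gripper":1,"dx":0.265,"dy":0.29,"rz":57},{"gripper":1,"dx":0.3,"dy":0.33,"rz":65},{"gripper":1,"dx":0.33,"dy":0.37,"rz":65}]' | tee -a log.txt
python3 -c "
from station import *;o=get_obs();print(o['q'],o['eef_pos'],o['tool_rot'],o['contact_force'])"|tee -a poses.txt
```

```text
[ 1.03490276  0.47697279  0.02240584  1.55542244 -0.01148921  1.10928459
 -0.08307622] [ 0.28003794 -0.61418261  0.21161679] [ 0.15011176  0.69099737  0.15008404 -0.69098761] [-0.07512848  0.41344475  0.0963905 ]$[0]: bad value
```

```bash
python3 -m jog '[{"gripper":1.0,"dx":0.04,"dy":0.04,"dz":0,"rx":0,"ry":0,"rz":8},{"gripper":1,"dx":0.07,"dy":0.075,"dz":0,"rx":0,"ry":0,"rz":15},{"gripper":1,"dx":0.1,"dy":0.11,"dz":0,"rx":0,"ry":0,"rz":22},{"gripper":1,"dx":0.135,"dy":0.145,"dz":0,"rx":0,"ry":0,"rz":29},{"gripper":1,"dx":0.17,"dy":0.18,"dz":0,"rx":0,"ry":0,"rz":36},{"gripper":1,"dx":0.2,"dy":0.22,"dz":0,"rx":0,"ry":0,"rz":43},{"gripper":1,"dx":0.235,"dy":0.255,"dz":0,"rx":0,"ry":0,"rz":50},{"gripper":1,"dx":0.265,"dy":0.29,"dz":0,"rx":0,"ry":0,"rz":57},{"gripper":1,"dx":0.3,"dy":0.33,"dz":0,"rx":0,"ry":0,"rz":65},{"gripper":1,"dx":0.33,"dy":0.37,"dz":0,"rx":0,"ry":0,"rz":65}]' 2>&1| tee -a log.txt
python3 -c "
from station import *;o=get_obs();print(o['q'],o['eef_pos'],o['tool_rot'],o['contact_force'])"|tee -a poses.txt
```

```text
t: 1.9
eef_pos: [0.6093, -0.2458, 0.2117]
tool_rot: [0.499, 0.501, 0.498, -0.501]
contact_force: [0.0, -0.7, -0.4]
gripper_width: -0.004
[ 0.53373588  0.47068087 -0.34272229  1.58243691  0.17054924  1.11744559
  0.14491802] [ 0.60927835 -0.24576651  0.21174977] [ 0.49877602  0.5014864   0.49835484 -0.50137444] [ 0.02446095 -0.74395288 -0.4119269 ]
```

```bash
python3 -m jog '[{"gripper":1,"dx":0,"dy":0.012,"dz":-0.05,"rx":0,"ry":0,"rz":0},{"gripper":1,"dx":0,"dy":0.012,"dz":-0.1,"rx":0,"ry":0,"rz":0},{"gripper":1,"dx":0,"dy":0.012,"dz":-0.14,"rx":0,"ry":0,"rz":0},{"gripper":1,"dx":0,"dy":0.012,"dz":-0.165,"rx":0,"ry":0,"rz":0},{"gripper":1,"dx":0,"dy":0.012,"dz":-0.177,"rx":0,"ry":0,"rz":0},{"gripper":1,"dx":0,"dy":0.018,"dz":-0.177,"rx":0,"ry":0,"rz":0},{"gripper":1,"dx":0.004,"dy":0.024,"dz":-0.177,"rx":0,"ry":0,"rz":0},{"gripper":1,"dx":0.008,"dy":0.03,"dz":-0.177,"rx":0,"ry":0,"rz":0},{"gripper":1,"dx":0.012,"dy":0.036,"dz":-0.177,"rx":0,"ry":0,"rz":0},{"gripper":1,"dx":0.016,"dy":0.044,"dz":-0.177,"rx":0,"ry":0,"rz":0}]' 2>&1| tee -a log.txt
python3 - <<'E'
from h import *
c=read_camera("top")
for d in cut_out("top","wide_tub")[:2]:
    p=pts(c,d["mask"]); top=p[p[:,2]>.04];top=top[top[:,2]<.06]; print(d["conf"],top.min(0),top.max(0))
E
```

```text
t: 2.9
eef_pos: [0.6254, -0.2023, 0.0358]
tool_rot: [0.498, 0.502, 0.497, -0.502]
contact_force: [0.1, -0.2, -0.6]
gripper_width: -0.002
0.71 [ 0.39715717 -0.6213913   0.04021308] [ 0.50889636 -0.50420257  0.05458827]
```

```bash
python3 -m jog '[{"gripper":1,"dx":0.003,"dy":0.006,"dz":0,"rx":0,"ry":0,"rz":0},{"gripper":1,"dx":0.006,"dy":0.012,"dz":0,"rx":0,"ry":0,"rz":0},{"gripper":1,"dx":0.01,"dy":0.02,"dz":0,"rx":0,"ry":0,"rz":0},{"gripper":1,"dx":0.015,"dy":0.03,"dz":0,"rx":0,"ry":0,"rz":0},{"gripper":1,"dx":0.02,"dy":0.04,"dz":0,"rx":0,"ry":0,"rz":0},{"gripper":1,"dx":0.026,"dy":0.052,"dz":0,"rx":0,"ry":0,"rz":0},{"gripper":1,"dx":0.032,"dy":0.064,"dz":0,"rx":0,"ry":0,"rz":0},{"gripper":1,"dx":0.038,"dy":0.076,"dz":0,"rx":0,"ry":0,"rz":0},{"gripper":1,"dx":0.044,"dy":0.088,"dz":0,"rx":0,"ry":0,"rz":0},{"gripper":1,"dx":0.05,"dy":0.1,"dz":0,"rx":0,"ry":0,"rz":0}]' 2>&1| tee -a log.txt
cat > tub.py <<'E'
from h import *
def tub():  # grey rim circle from the cloud, both cameras
    P=[]
    for n in("top","side"):
        P.append(cloud(read_camera(n)))
    P=np.vstack(P); o=get_obs()["eef_pos"]
    m=(P[:,2]>.040)&(P[:,2]<.056)&(np.abs(P[:,0]-o[0])<.12)&(np.abs(P[:,1]-o[1])<.12)&(np.hypot(P[:,0]-o[0],P[:,1]-o[1])>.022)
    m&=~((np.abs(P[:,0]-.497)<.075)&(np.abs(P[:,1]+.028)<.075))
    Q=P[m,:2]
    g=min(((np.median(np.abs(np.hypot(Q[:,0]-x,Q[:,1]-y)-.0555)),x,y) for x in np.arange(o[0]-.06,o[0]+.06,.002) for y in np.arange(o[1]-.06,o[1]+.06,.002)))
    print("tub",len(Q),np.round(g,4),"tcp",o.round(4),"z",P[m,2].max().round(3))
tub()
E
python3 tub.py
```

```text
t: 4.0
eef_pos: [0.6747, -0.1015, 0.0346]
tool_rot: [0.498, 0.502, 0.498, -0.502]
contact_force: [0.2, -0.6, -0.9]
gripper_width: 0.004
tub 129 [ 0.0118  0.6313 -0.1551] tcp [ 0.6753 -0.0991  0.0348] z 0.056
```

```bash
python3 - <<'E'
from h import *
c=read_camera("side"); i=c["pixels"][100:340,160:460]; cv2.imwrite("pics/c.png",cv2.resize(i,None,fx=2,fy=2))
E
```

```text
(no output)
```

View pics/c.png

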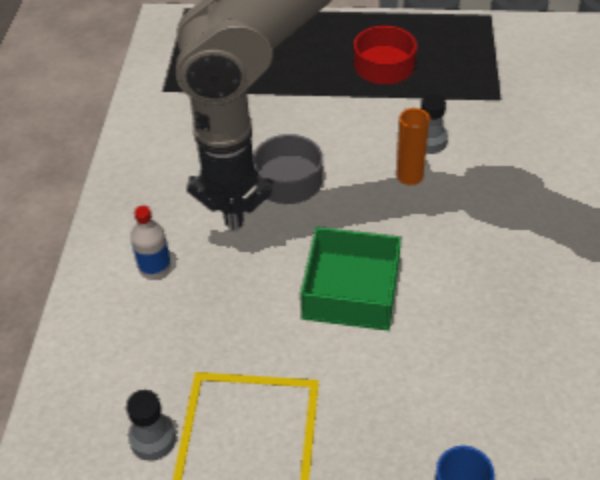

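```bash
python3 - <<'E'
from h import *
for n in("top","side"):
    c=read_camera(n)
    for d in cut_out(n,"wide_tub")[:3]:
        p=pts(c,d["mask"]);t=p[(p[:,2]>.042)&(p[:,2]<.058)]
        print(n,round(d["conf"],2),np.round(d["box"]),len(p), t.min(0).round(3) if len(t) else 0,t.max(0).round(3) if len(t) else 0, np.percentile(p[:,2],[0,5,50,95,100]).round(3))
E
```

```text
top 0.87 [376. 178.  40.  39.] 1153 [ 0.552 -0.31   0.043] [ 0.666 -0.203  0.056] [-0.005  0.002  0.006  0.052  0.543]
top 0.63 [475. 232.  48.  44.] 1425 [ 0.397 -0.621  0.042] [ 0.509 -0.504  0.055] [-0.004  0.002  0.008  0.051  0.055]
side 0.94 [303. 186.  32.  38.] 904 [ 0.553 -0.314  0.042] [ 0.664 -0.194  0.056] [-0.004  0.003  0.019  0.051  0.144]
side 0.62 [353. 127.  31.  30.] 806 [ 0.398 -0.62   0.042] [ 0.509 -0.494  0.056] [-0.007  0.002  0.023  0.05   0.056]
```

```bash
python3 -m jog '[{"gripper":1,"dx":0,"dy":0,"dz":0.05,"rx":0,"ry":0,"rz":0},{"gripper":1,"dx":0,"dy":0,"dz":0.09,"rx":0,"ry":0,"rz":0},{"gripper":1,"dx":0,"dy":0,"dz":0.09,"rx":0,"ry":0,"rz":0},{"gripper":1,"dx":-0.066,"dy":-0.146,"dz":0.09,"rx":0,"ry":0,"rz":0},{"gripper":1,"dx":-0.066,"dy":-0.146,"dz":0.09,"rx":0,"ry":0,"rz":0},{"gripper":1,"dx":-0.066,"dy":-0.146,"dz":0.09,"rx":0,"ry":0,"rz":0},{"gripper":1,"dx":-0.066,"dy":-0.146,"dz":0.09,"rx":0,"ry":0,"rz":0},{"gripper":1,"dx":-0.066,"dy":-0.146,"dz":0.09,"rx":0,"ry":0,"rz":0}]' 2>&1| tee -a log.txt
python3 -m jog '[{"gripper":1,"dx":0,"dy":0,"dz":-0.03,"rx":0,"ry":0,"rz":0},{"gripper":1,"dx":0,"dy":0,"dz":-0.06,"rx":0,"ry":0,"rz":0},{"gripper":1,"dx":0,"dy":0,"dz":-0.09,"rx":0,"ry":0,"rz":0},{"gripper":1,"dx":0,"dy":0,"dz":-0.09,"rx":0,"ry":0,"rz":0},{"gripper":1,"dx":0,"dy":0,"dz":-0.09,"rx":0,"ry":0,"rz":0}]' 2>&1| tee -a log.txt
python3 - <<'E'
from h import *
c=read_camera("side"); i=c["pixels"][120:300,200:420]; cv2.imwrite("pics/d.png",cv2.resize(i,None,fx=3,fy=3))
E
```

```text
t: 5.15
eef_pos: [0.6061, -0.2529, 0.1242]
tool_rot: [-0.496, -0.503, -0.496, 0.504]
contact_force: [0.3, -0.1, 0.3]
gripper_width: 0.001
t: 5.65
eef_pos: [0.6088, -0.2468, 0.0347]
tool_rot: [0.498, 0.502, 0.499, -0.501]
contact_force: [0.4, -0.0, 0.7]
gripper_width: -0.001
```

View pics/d.png

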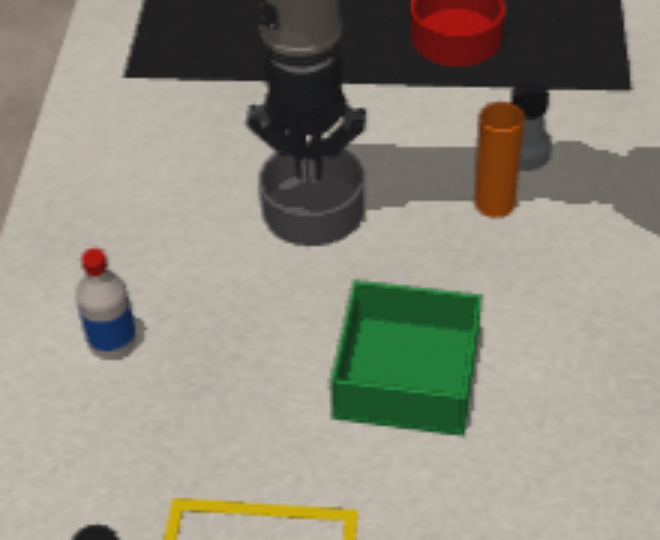

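```bash
python3 -m jog '[{"gripper":1,"dx":0,"dy":0.01,"dz":-0.004,"rx":0,"ry":0,"rz":0},{"gripper":1,"dx":0,"dy":0.02,"dz":-0.004,"rx":0,"ry":0,"rz":0},{"gripper":1,"dx":0,"dy":0.025,"dz":-0.004,"rx":0,"ry":0,"rz":0},{"gripper":1,"dx":0,"dy":0.03,"dz":-0.004,"rx":0,"ry":0,"rz":0},{"gripper":1,"dx":0,"dy":0.036,"dz":-0.004,"rx":0,"ry":0,"rz":0},{"gripper":1,"dx":0.004,"dy":0.042,"dz":-0.004,"rx":0,"ry":0,"rz":0},{"gripper":1,"dx":0.008,"dy":0.05,"dz":-0.004,"rx":0,"ry":0,"rz":0},{"gripper":1,"dx":0.012,"dy":0.058,"dz":-0.004,"rx":0,"ry":0,"rz":0},{"gripper":1,"dx":0.016,"dy":0.066,"dz":-0.004,"rx":0,"ry":0,"rz":0}]' 2>&1| tee -a log.txt
cat > tub.py <<'E'
from h import *
for n in("top","side"):
    c=read_camera(n)
    for d in cut_out(n,"wide_tub")[:3]:
        p=pts(c,d["mask"]);t=p[(p[:,2]>.042)&(p[:,2]<.058)]
        if len(t) and p[:,1].max()>-.45:print(n,round(d["conf"],2),t.min(0).round(3),t.max(0).round(3),((t.min(0)+t.max(0))/2).round(3))
print(get_obs()["eef_pos"].round(3))
E
python3 tub.py
```

```text
t: 6.6
eef_pos: [0.6247, -0.1818, 0.0306]
tool_rot: [0.498, 0.502, 0.498, -0.502]
contact_force: [-0.0, -0.4, -0.1]
gripper_width: 0.001
top 0.4 [ 0.597 -0.311  0.043] [ 0.637 -0.301  0.056] [ 0.617 -0.306  0.049]
side 0.92 [ 0.553 -0.309  0.042] [ 0.652 -0.174  0.056] [ 0.603 -0.242  0.049]
[ 0.624 -0.182  0.031]
```

```bash
python3 - <<'E'
from h import *
c=read_camera("side"); i=c["pixels"][140:230,240:360]; cv2.imwrite("pics/e.png",cv2.resize(i,None,fx=6,fy=6,interpolation=cv2.INTER_CUBIC))
z=c["range_z"]; 
P=cloud(c); m=(np.abs(P[:,0]-.62)<.08)&(np.abs(P[:,1]+.2)<.12)&(P[:,2]>.03)
Q=P[m]
for zz in(.05,.06,.08,.1,.12):
    s=Q[np.abs(Q[:,2]-zz)<.006]; print(zz,len(s),s.min(0).round(3),s.max(0).round(3))
E
```

```text
0.05 99 [ 0.542 -0.311  0.044] [ 0.656 -0.086  0.055]
0.06 41 [ 0.542 -0.297  0.054] [ 0.638 -0.08   0.066]
0.08 26 [ 0.612 -0.186  0.074] [ 0.639 -0.169  0.086]
0.1 70 [ 0.595 -0.195  0.094] [ 0.659 -0.165  0.106]
0.12 77 [ 0.579 -0.192  0.114] [ 0.676 -0.164  0.126]
```

View pics/e.png

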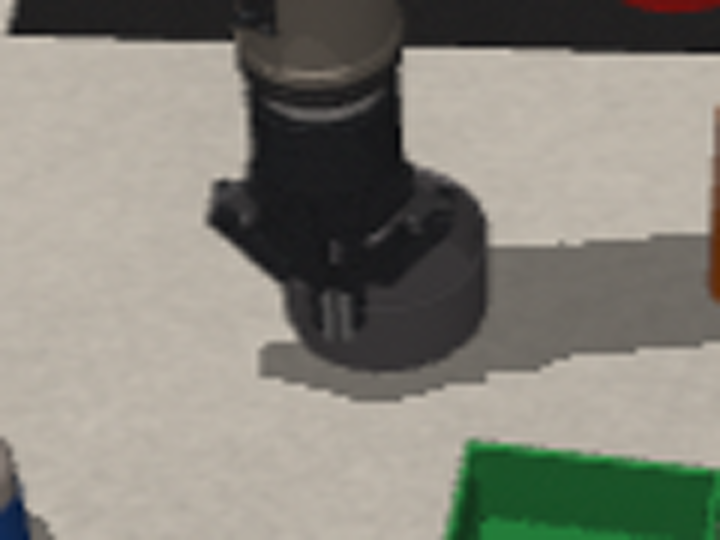

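```bash
python3 - <<'E'
from h import *
c=read_camera("side");K=np.array(c["camera_matrix"]);T=np.linalg.inv(c["cam_to_world"])
def pr(p):
    q=T[:3,:3]@np.array(p)+T[:3,3]; return (K@q/q[2])[:2].round(1)
print("tip now",pr([.624,-.182,.012]),"seen ~(296,197); tip at d",pr([.609,-.247,.016]),"seen ~(302,180)", "rim front",pr([.61,-.196,.05]),"rim back",pr([.61,-.312,.05]),"foot front",pr([.61,-.196,0]))
print(get_obs()["contact_force"])
E
```

```text
tip now [297.3 202.7] seen ~(296,197); tip at d [303.5 187.6] seen ~(302,180) rim front [301.4 191.5] rim back [304.4 166.6] foot front [302.2 202.2]
[ 0.4245651  -0.55548365  0.91652532]
```

```bash
python3 - <<'E'
from h import *
c=read_camera("side"); m=np.zeros((400,640),bool)
for v in range(188,204):
    m[:]=0; m[v,293:300]=1; p=pts(c,m); print(v,[tuple(x) for x in p[::2].round(3).tolist()])
print(get_obs()["gripper_width"])
E
```

```text
188 [(0.632, -0.169, 0.093), (0.626, -0.173, 0.088), (0.62, -0.17, 0.091), (0.614, -0.177, 0.086)]
189 [(0.634, -0.181, 0.076), (0.626, -0.17, 0.087), (0.62, -0.169, 0.088), (0.614, -0.174, 0.084)]
190 [(0.633, -0.175, 0.078), (0.626, -0.171, 0.081), (0.62, -0.17, 0.083), (0.615, -0.177, 0.076)]
191 [(0.634, -0.175, 0.073), (0.627, -0.172, 0.077), (0.621, -0.172, 0.077), (0.615, -0.179, 0.07)]
192 [(0.634, -0.179, 0.065), (0.628, -0.176, 0.068), (0.621, -0.172, 0.072), (0.615, -0.174, 0.071)]
193 [(0.634, -0.174, 0.065), (0.627, -0.171, 0.069), (0.621, -0.173, 0.066), (0.615, -0.172, 0.068)]
194 [(0.635, -0.179, 0.056), (0.628, -0.173, 0.062), (0.621, -0.172, 0.063), (0.615, -0.175, 0.06)]
195 [(0.639, -0.205, 0.023), (0.628, -0.171, 0.059), (0.621, -0.171, 0.059), (0.619, -0.198, 0.032)]
196 [(0.639, -0.202, 0.022), (0.632, -0.2, 0.024), (0.622, -0.172, 0.054), (0.619, -0.197, 0.028)]
197 [(0.64, -0.207, 0.011), (0.632, -0.198, 0.021), (0.627, -0.202, 0.017), (0.619, -0.195, 0.025)]
198 [(0.641, -0.208, 0.006), (0.632, -0.197, 0.018), (0.626, -0.201, 0.014), (0.62, -0.199, 0.017)]
199 [(0.641, -0.206, 0.003), (0.634, -0.202, 0.008), (0.627, -0.199, 0.011), (0.62, -0.197, 0.014)]
200 [(0.641, -0.206, -0.002), (0.634, -0.204, 0.001), (0.627, -0.204, 0.001), (0.62, -0.195, 0.011)]
201 [(0.641, -0.202, -0.002), (0.634, -0.199, 0.002), (0.627, -0.197, 0.004), (0.621, -0.201, -0.0)]
202 [(0.64, -0.197, -0.001), (0.633, -0.195, 0.001), (0.626, -0.193, 0.004), (0.621, -0.199, -0.003)]
203 [(0.639, -0.19, 0.001), (0.633, -0.192, -0.001), (0.626, -0.189, 0.003), (0.62, -0.193, -0.001)]
0.0008140574157893024
```

Fingertips measured in the depth image sit at z≈0.053 with the reported TCP at 0.031, so the true tips are about 22 mm above the reported TCP (not 19 below). They skimmed over the rim, and I'll correct for this.

```bash
python3 -m jog '[{"gripper":1,"dx":0,"dy":0,"dz":0.03,"rx":0,"ry":0,"rz":0},{"gripper":1,"dx":0,"dy":0,"dz":0.03,"rx":0,"ry":0,"rz":0},{"gripper":1,"dx":-0.016,"dy":-0.04,"dz":0.03,"rx":0,"ry":0,"rz":0},{"gripper":1,"dx":-0.016,"dy":-0.066,"dz":0.03,"rx":0,"ry":0,"rz":0},{"gripper":1,"dx":-0.016,"dy":-0.066,"dz":0.03,"rx":0,"ry":0,"rz":0},{"gripper":1,"dx":-0.016,"dy":-0.066,"dz":0.0,"rx":0,"ry":0,"rz":0},{"gripper":1,"dx":-0.016,"dy":-0.066,"dz":-0.02,"rx":0,"ry":0,"rz":0},{"gripper":1,"dx":-0.016,"dy":-0.066,"dz":-0.036,"rx":0,"ry":0,"rz":0},{"gripper":1,"dx":-0.016,"dy":-0.066,"dz":-0.036,"rx":0,"ry":0,"rz":0},{"gripper":1,"dx":-0.016,"dy":-0.066,"dz":-0.036,"rx":0,"ry":0,"rz":0}]' 2>&1| tee -a log.txt
python3 -m jog '[{"gripper":1,"dx":0,"dy":0.01,"dz":0,"rx":0,"ry":0,"rz":0},{"gripper":1,"dx":0,"dy":0.02,"dz":0,"rx":0,"ry":0,"rz":0},{"gripper":1,"dx":0,"dy":0.027,"dz":0,"rx":0,"ry":0,"rz":0},{"gripper":1,"dx":0,"dy":0.032,"dz":0,"rx":0,"ry":0,"rz":0},{"gripper":1,"dx":0,"dy":0.037,"dz":0,"rx":0,"ry":0,"rz":0},{"gripper":1,"dx":0,"dy":0.042,"dz":0,"rx":0,"ry":0,"rz":0},{"gripper":1,"dx":0,"dy":0.047,"dz":0,"rx":0,"ry":0,"rz":0},{"gripper":1,"dx":0,"dy":0.052,"dz":0,"rx":0,"ry":0,"rz":0}]' 2>&1| tee -a log.txt
python3 tub.py
```

```text
t: 7.95
eef_pos: [0.6084, -0.2484, -0.0053]
tool_rot: [0.498, 0.502, 0.498, -0.502]
contact_force: [-0.7, -0.8, -0.1]
gripper_width: 0.002
t: 8.75
eef_pos: [0.6085, -0.1977, -0.005]
tool_rot: [-0.498, -0.502, -0.497, 0.503]
contact_force: [0.0, -5.7, 4.2]
gripper_width: -0.002
side 0.76 [ 0.553 -0.221  0.042] [ 0.662 -0.175  0.055] [ 0.607 -0.198  0.048]
[ 0.608 -0.196 -0.005]
```

```bash
python3 -m jog '[{"gripper":1,"dx":0.006,"dy":0.008,"dz":0,"rx":0,"ry":0,"rz":0},{"gripper":1,"dx":0.012,"dy":0.016,"dz":0,"rx":0,"ry":0,"rz":0},{"gripper":1,"dx":0.018,"dy":0.024,"dz":0,"rx":0,"ry":0,"rz":0},{"gripper":1,"dx":0.024,"dy":0.033,"dz":0,"rx":0,"ry":0,"rz":0},{"gripper":1,"dx":0.03,"dy":0.042,"dz":0,"rx":0,"ry":0,"rz":0},{"gripper":1,"dx":0.036,"dy":0.052,"dz":0,"rx":0,"ry":0,"rz":0},{"gripper":1,"dx":0.042,"dy":0.062,"dz":0,"rx":0,"ry":0,"rz":0},{"gripper":1,"dx":0.048,"dy":0.072,"dz":0,"rx":0,"ry":0,"rz":0},{"gripper":1,"dx":0.054,"dy":0.082,"dz":0,"rx":0,"ry":0,"rz":0},{"gripper":1,"dx":0.058,"dy":0.092,"dz":0,"rx":0,"ry":0,"rz":0}]' 2>&1| tee -a log.txt
python3 tub.py
```

```text
t: 9.95
eef_pos: [0.6668, -0.1036, -0.0054]
tool_rot: [0.498, 0.502, 0.498, -0.502]
contact_force: [-1.2, -1.6, -1.5]
gripper_width: 0.002
top 0.6 [ 0.662 -0.194  0.046] [ 0.685 -0.185  0.053] [ 0.673 -0.19   0.05 ]
side 0.79 [ 0.6   -0.191  0.042] [ 0.698 -0.078  0.056] [ 0.649 -0.134  0.049]
[ 0.667 -0.104 -0.005]
```

```bash
python3 -m jog '[{"gripper":1,"dx":0,"dy":0.01,"dz":0,"rx":0,"ry":0,"rz":0},{"gripper":1,"dx":0,"dy":0.022,"dz":0,"rx":0,"ry":0,"rz":0},{"gripper":1,"dx":0,"dy":0.036,"dz":0,"rx":0,"ry":0,"rz":0},{"gripper":1,"dx":0,"dy":0.05,"dz":0,"rx":0,"ry":0,"rz":0},{"gripper":1,"dx":0,"dy":0.064,"dz":0,"rx":0,"ry":0,"rz":0},{"gripper":1,"dx":0,"dy":0.078,"dz":0,"rx":0,"ry":0,"rz":0},{"gripper":1,"dx":0,"dy":0.092,"dz":0,"rx":0,"ry":0,"rz":0},{"gripper":1,"dx":0,"dy":0.106,"dz":0,"rx":0,"ry":0,"rz":0},{"gripper":1,"dx":0,"dy":0.12,"dz":0,"rx":0,"ry":0,"rz":0},{"gripper":1,"dx":0,"dy":0.134,"dz":0,"rx":0,"ry":0,"rz":0}]' 2>&1| tee -a log.txt
python3 -m jog '[{"gripper":1,"dx":0,"dy":0.014,"dz":0,"rx":0,"ry":0,"rz":0},{"gripper":1,"dx":0,"dy":0.028,"dz":0,"rx":0,"ry":0,"rz":0},{"gripper":1,"dx":-0.004,"dy":0.042,"dz":0,"rx":0,"ry":0,"rz":0},{"gripper":1,"dx":-0.009,"dy":0.056,"dz":0,"rx":0,"ry":0,"rz":0},{"gripper":1,"dx":-0.014,"dy":0.07,"dz":0,"rx":0,"ry":0,"rz":0},{"gripper":1,"dx":-0.019,"dy":0.084,"dz":0,"rx":0,"ry":0,"rz":0},{"gripper":1,"dx":-0.024,"dy":0.098,"dz":0,"rx":0,"ry":0,"rz":0},{"gripper":1,"dx":-0.029,"dy":0.112,"dz":0,"rx":0,"ry":0,"rz":0},{"gripper":1,"dx":-0.034,"dy":0.126,"dz":0,"rx":0,"ry":0,"rz":0},{"gripper":1,"dx":-0.038,"dy":0.14,"dz":0,"rx":0,"ry":0,"rz":0}]' 2>&1| tee -a log.txt
python3 -m jog '[{"gripper":1,"dx":-0.001,"dy":0.012,"dz":0,"rx":0,"ry":0,"rz":0},{"gripper":1,"dx":-0.002,"dy":0.024,"dz":0,"rx":0,"ry":0,"rz":0},{"gripper":1,"dx":-0.003,"dy":0.036,"dz":0,"rx":0,"ry":0,"rz":0},{"gripper":1,"dx":-0.004,"dy":0.046,"dz":0,"rx":0,"ry":0,"rz":0},{"gripper":1,"dx":-0.004,"dy":0.052,"dz":0,"rx":0,"ry":0,"rz":0},{"gripper":1,"dx":-0.004,"dy":0.055,"dz":0,"rx":0,"ry":0,"rz":0}]' 2>&1| tee -a log.txt
python3 tub.py
```

```text
t: 11.15
eef_pos: [0.6662, 0.0303, -0.0053]
tool_rot: [-0.498, -0.502, -0.498, 0.502]
contact_force: [0.6, -3.7, 0.5]
gripper_width: -0.002
t: 12.15
eef_pos: [0.6276, 0.1703, -0.0054]
tool_rot: [-0.498, -0.502, -0.498, 0.502]
contact_force: [0.8, -2.1, 0.5]
gripper_width: -0.002
t: 12.75
eef_pos: [0.6239, 0.225, -0.0054]
tool_rot: [-0.498, -0.502, -0.498, 0.502]
contact_force: [-0.5, -5.6, 4.1]
gripper_width: 0.001
top 0.58 [0.568 0.126 0.042] [0.681 0.219 0.055] [0.624 0.173 0.049]
side 0.79 [0.572 0.136 0.042] [0.672 0.244 0.055] [0.622 0.19  0.048]
[ 0.624  0.225 -0.006]
```

```bash
python3 -m jog '[{"gripper":1,"dx":0,"dy":0.006,"dz":0,"rx":0,"ry":0,"rz":0},{"gripper":1,"dx":0,"dy":0.012,"dz":0,"rx":0,"ry":0,"rz":0},{"gripper":1,"dx":0,"dy":0.018,"dz":0,"rx":0,"ry":0,"rz":0},{"gripper":1,"dx":0,"dy":0.024,"dz":0,"rx":0,"ry":0,"rz":0},{"gripper":1,"dx":0,"dy":0.03,"dz":0,"rx":0,"ry":0,"rz":0},{"gripper":1,"dx":0,"dy":0.015,"dz":0,"rx":0,"ry":0,"rz":0},{"gripper":1,"dx":0,"dy":0.01,"dz":0.04,"rx":0,"ry":0,"rz":0},{"gripper":1,"dx":0,"dy":0.01,"dz":0.09,"rx":0,"ry":0,"rz":0},{"gripper":0.2,"dx":-0.05,"dy":0.01,"dz":0.14,"rx":0,"ry":0,"rz":0},{"gripper":0,"dx":-0.1,"dy":0.01,"dz":0.14,"rx":0,"ry":0,"rz":0}]' 2>&1| tee -a log.txt
python3 tub.py;  python3 -c "
from station import *;o=get_obs();print(o['q'],o['eef_pos'],o['tool_rot'])"|tee -a poses.txt
```

```text
t: 13.95
eef_pos: [0.5435, 0.2351, 0.1355]
tool_rot: [0.498, 0.506, 0.496, -0.5]
contact_force: [0.7, 1.0, 0.2]
gripper_width: 0.333
side 0.72 [0.568 0.16  0.042] [0.681 0.275 0.057] [0.624 0.218 0.05 ]
[0.539 0.234 0.132]
[-0.26253042  0.44302836 -0.32642154  1.82714749  0.17698268  0.89861631
 -0.67763628] [0.53942032 0.23403077 0.13170029] [ 0.49830605  0.50224283  0.49791988 -0.50151671]
```

```bash
python3 -m jog '[{"gripper":0,"dx":-0.02,"dy":0.01,"dz":0,"rx":0,"ry":0,"rz":8},{"gripper":0,"dx":-0.04,"dy":0.02,"dz":0,"rx":0,"ry":0,"rz":16},{"gripper":0,"dx":-0.06,"dy":0.03,"dz":0,"rx":0,"ry":0,"rz":24},{"gripper":0,"dx":-0.08,"dy":0.04,"dz":0,"rx":0,"ry":0,"rz":32},{"gripper":0,"dx":-0.1,"dy":0.05,"dz":0,"rx":0,"ry":0,"rz":40},{"gripper":0,"dx":-0.12,"dy":0.06,"dz":0,"rx":0,"ry":0,"rz":48},{"gripper":0,"dx":-0.14,"dy":0.065,"dz":0,"rx":0,"ry":0,"rz":56},{"gripper":0,"dx":-0.16,"dy":0.07,"dz":0,"rx":0,"ry":0,"rz":64},{"gripper":0,"dx":-0.171,"dy":0.072,"dz":0,"rx":0,"ry":0,"rz":72},{"gripper":0,"dx":-0.171,"dy":0.072,"dz":0,"rx":0,"ry":0,"rz":75}]' 2>&1| tee -a log.txt
python3 -m jog '[{"gripper":0,"dx":0,"dy":0,"dz":0,"rx":0,"ry":0,"rz":0},{"gripper":0,"dx":0,"dy":0,"dz":0,"rx":0,"ry":0,"rz":0}]' 2>&1| tee -a log.txt
python3 - <<'E'
from h import *
o=get_obs();open("poses.txt","a").write(str((o['q'],o['eef_pos'],o['tool_rot']))+"\n")
P=np.vstack([cloud(read_camera(n)) for n in("top","side")]); e=o["eef_pos"]
m=(np.hypot(P[:,0]-e[0],P[:,1]-e[1])<.08)&(P[:,2]>.09)&(P[:,2]<.108)
Q=P[m]; print("rim",len(Q),Q.min(0).round(3),Q.max(0).round(3))
for z in(.165,.18,.2,.22):
    s=P[(np.hypot(P[:,0]-e[0],P[:,1]-e[1])<.08)&(np.abs(P[:,2]-z)<.008)]
    if len(s): print(z,len(s),s.min(0).round(3),s.max(0).round(3))
E
```

```text
t: 15.15
eef_pos: [0.3685, 0.3069, 0.1307]
tool_rot: [0.701, 0.094, 0.701, -0.093]
contact_force: [0.5, -0.0, 0.1]
gripper_width: 1.002
t: 15.35
eef_pos: [0.3701, 0.3062, 0.1307]
tool_rot: [0.7, 0.097, 0.701, -0.096]
contact_force: [-0.3, 0.4, 0.3]
gripper_width: 1.0
rim 242 [0.322 0.273 0.09 ] [0.386 0.343 0.106]
0.165 4 [0.363 0.256 0.169] [0.383 0.36  0.171]
0.18 14 [0.362 0.25  0.174] [0.39  0.362 0.186]
0.2 3 [0.367 0.253 0.195] [0.369 0.262 0.206]
0.22 154 [0.339 0.231 0.212] [0.402 0.381 0.228]
```

```bash
python3 -m jog '[{"gripper":0,"dx":-0.016,"dy":0.002,"dz":0,"rx":0,"ry":0,"rz":0},{"gripper":0,"dx":-0.016,"dy":0.002,"dz":-0.02,"rx":0,"ry":0,"rz":0},{"gripper":0,"dx":-0.016,"dy":0.002,"dz":-0.05,"rx":0,"ry":0,"rz":0},{"gripper":0,"dx":-0.016,"dy":0.002,"dz":-0.08,"rx":0,"ry":0,"rz":0},{"gripper":0,"dx":-0.016,"dy":0.002,"dz":-0.103,"rx":0,"ry":0,"rz":0},{"gripper":0,"dx":-0.016,"dy":0.002,"dz":-0.103,"rx":0,"ry":0,"rz":0},{"gripper":0.5,"dx":-0.016,"dy":0.002,"dz":-0.103,"rx":0,"ry":0,"rz":0},{"gripper":0.5,"dx":-0.016,"dy":0.002,"dz":-0.103,"rx":0,"ry":0,"rz":0},{"gripper":0.5,"dx":-0.016,"dy":0.002,"dz":-0.103,"rx":0,"ry":0,"rz":0}]' 30 2>&1| tee -a log.txt
```

```text
t: 16.35
eef_pos: [0.3536, 0.309, 0.0292]
tool_rot: [0.701, 0.096, 0.7, -0.095]
contact_force: [-0.1, 0.1, -1.6]
gripper_width: 0.798
```

```bash
python3 -m jog '[{"gripper":0.5,"dx":0,"dy":0,"dz":0.04,"rx":0,"ry":0,"rz":0},{"gripper":0.5,"dx":0,"dy":0,"dz":0.09,"rx":0,"ry":0,"rz":0},{"gripper":0.5,"dx":0.04,"dy":-0.013,"dz":0.09,"rx":0,"ry":0,"rz":0},{"gripper":0.5,"dx":0.08,"dy":-0.027,"dz":0.09,"rx":0,"ry":0,"rz":0},{"gripper":0.5,"dx":0.12,"dy":-0.04,"dz":0.09,"rx":0,"ry":0,"rz":0},{"gripper":0.5,"dx":0.16,"dy":-0.054,"dz":0.09,"rx":0,"ry":0,"rz":0},{"gripper":0.5,"dx":0.2,"dy":-0.067,"dz":0.09,"rx":0,"ry":0,"rz":0},{"gripper":0.5,"dx":0.24,"dy":-0.081,"dz":0.09,"rx":0,"ry":0,"rz":0},{"gripper":0.5,"dx":0.27,"dy":-0.091,"dz":0.09,"rx":0,"ry":0,"rz":0},{"gripper":0.5,"dx":0.27,"dy":-0.091,"dz":0.09,"rx":0,"ry":0,"rz":0}]' 2>&1| tee -a log.txt
python3 -m jog '[{"gripper":0.5,"dx":0,"dy":0,"dz":-0.02,"rx":0,"ry":0,"rz":0},{"gripper":0.5,"dx":0,"dy":0,"dz":-0.04,"rx":0,"ry":0,"rz":0},{"gripper":0.5,"dx":0,"dy":0,"dz":-0.06,"rx":0,"ry":0,"rz":0},{"gripper":0.5,"dx":0,"dy":0,"dz":-0.072,"rx":0,"ry":0,"rz":0},{"gripper":0.5,"dx":0,"dy":0,"dz":-0.08,"rx":0,"ry":0,"rz":0},{"gripper":0.5,"dx":0,"dy":0,"dz":-0.083,"rx":0,"ry":0,"rz":0},{"gripper":0.5,"dx":0,"dy":0,"dz":-0.085,"rx":0,"ry":0,"rz":0},{"gripper":0.5,"dx":0,"dy":0,"dz":-0.085,"rx":0,"ry":0,"rz":0}]' 2>&1| tee -a log.txt
python3 -c "
from station import *;o=get_obs();print(o['q'],o['eef_pos'],o['tool_rot'])"|tee -a poses.txt
```

```text
t: 17.35
eef_pos: [0.6279, 0.2134, 0.1184]
tool_rot: [0.701, 0.098, 0.699, -0.098]
contact_force: [-0.7, -0.6, -1.4]
gripper_width: 0.796
t: 18.15
eef_pos: [0.6237, 0.2177, 0.0342]
tool_rot: [0.701, 0.096, 0.7, -0.095]
contact_force: [0.5, -0.2, -0.5]
gripper_width: 0.795
[-0.06257655  0.7088267  -0.52718822  1.69170917  0.44642946  0.86170521
  0.52006304] [0.62366507 0.21769122 0.03422887] [ 0.70115615  0.09560479  0.70014517 -0.09506065]
```

```bash
python3 -m jog '[{"gripper":0,"dx":0,"dy":0,"dz":-0.001,"rx":0,"ry":0,"rz":0},{"gripper":0,"dx":0,"dy":0,"dz":-0.001,"rx":0,"ry":0,"rz":0},{"gripper":0,"dx":0,"dy":0,"dz":-0.001,"rx":0,"ry":0,"rz":0},{"gripper":0,"dx":0,"dy":0,"dz":0.03,"rx":0,"ry":0,"rz":0},{"gripper":0,"dx":0,"dy":0,"dz":0.08,"rx":0,"ry":0,"rz":0},{"gripper":0,"dx":0,"dy":0,"dz":0.13,"rx":0,"ry":0,"rz":0},{"gripper":0,"dx":0,"dy":-0.04,"dz":0.15,"rx":0,"ry":0,"rz":0},{"gripper":0,"dx":-0.02,"dy":-0.09,"dz":0.16,"rx":0,"ry":0,"rz":0}]' 2>&1| tee -a log.txt
python3 -c "
from station import *;o=get_obs();print(o['q'],o['eef_pos'],o['tool_rot'])"|tee -a poses.txt
python3 - <<'E'
from h import *
for n in("top","side"):
    c=read_camera(n)
    for l in("middle_tub","wide_tub"):
        for d in cut_out(n,l)[:1]:
            p=pts(c,d["mask"]);z=p[:,2].max();
            t=p[p[:,2]>np.percentile(p[:,2],80)-.005] if l[0]=="m" else p[(p[:,2]>.042)&(p[:,2]<.058)]
            print(n,l,round(d["conf"],2),t.min(0).round(3),t.max(0).round(3))
# fit kinematics
import re,ast
from scipy.optimize import least_squares
from scipy.spatial.transform import Rotation as R
t=re.findall(r"[-+]?\d+\.\d*(?:e[-+]?\d+)?",open("poses.txt").read()); v=np.array(t,float)
print(len(v))
E
cat poses.txt
```

```text
t: 18.95
eef_pos: [0.6075, 0.1335, 0.1958]
tool_rot: [0.703, 0.096, 0.699, -0.093]
contact_force: [-0.6, -2.0, 0.1]
gripper_width: 1.001
[ 0.13546202  0.46976493 -0.61075688  1.67859674  0.29869338  1.08016481
  0.73864855] [0.60746889 0.13350257 0.19578499] [ 0.70302754  0.09570951  0.69854408 -0.09288773]
top wide_tub 0.67 [0.586 0.161 0.042] [0.613 0.174 0.054]
side middle_tub 0.97 [0.592 0.185 0.09 ] [0.656 0.252 0.11 ]
side wide_tub 0.95 [ 0.398 -0.622  0.042] [ 0.509 -0.498  0.055]
90
[ 1.03490276  0.47697279  0.02240584  1.55542244 -0.01148921  1.10928459
 -0.08307622] [ 0.28003794 -0.61418261  0.21161679] [ 0.15011176  0.69099737  0.15008404 -0.69098761] [-0.07512848  0.41344475  0.0963905 ]
[ 0.53373588  0.47068087 -0.34272229  1.58243691  0.17054924  1.11744559
  0.14491802] [ 0.60927835 -0.24576651  0.21174977] [ 0.49877602  0.5014864   0.49835484 -0.50137444] [ 0.02446095 -0.74395288 -0.4119269 ]
[-0.26253042  0.44302836 -0.32642154  1.82714749  0.17698268  0.89861631
 -0.67763628] [0.53942032 0.23403077 0.13170029] [ 0.49830605  0.50224283  0.49791988 -0.50151671]
(array([-0.23493961,  0.33924247, -0.68945647,  2.05233403,  0.28630628,
        0.84388302,  0.20827603]), array([0.37007408, 0.30623898, 0.13072822]), array([ 0.70033554,  0.09661466,  0.70066635, -0.09624135]))
[-0.06257655  0.7088267  -0.52718822  1.69170917  0.44642946  0.86170521
  0.52006304] [0.62366507 0.21769122 0.03422887] [ 0.70115615  0.09560479  0.70014517 -0.09506065]
[ 0.13546202  0.46976493 -0.61075688  1.67859674  0.29869338  1.08016481
  0.73864855] [0.60746889 0.13350257 0.19578499] [ 0.70302754  0.09570951  0.69854408 -0.09288773]
```

```bash
cat > kin.py <<'E'
import re,itertools,numpy as np
from scipy.optimize import least_squares
from scipy.spatial.transform import Rotation as R
def load():
    out=[]
    for b in open("poses.txt").read().replace("array","").split("\n"): pass
    t=open("poses.txt").read(); L=re.findall(r"\[([^\]]*)\]",t); L=[np.array(re.findall(r"[-+]?\d+\.\d*(?:e[-+]?\d+)?",x),float) for x in L]
    for i,x in enumerate(L):
        if len(x)==7: out.append((x,L[i+1],L[i+2]))
    return out
ax=[[0,0,1],[0,1,0],[0,0,1],[0,1,0],[0,0,1],[0,1,0],[0,0,1]]
def fk(q,s,p):
    # p: yaw0, offsets: h; (y,z) after j3 ; (x,y,z) etc
    r=R.from_euler("z",p[0]); t=np.array([0,0,p[1]])
    off={1:[0,p[2],0],2:[0,p[3],p[4]],3:[p[5],p[6],0],4:[-p[5],p[7],p[8]],5:[p[9],p[10],0],6:[p[11],p[12],p[13]]}
    for i in range(7):
        r=r*R.from_rotvec(np.array(ax[i])*s[i]*q[i])
        if i in off: t=t+r.apply(off[i])
    return t,r*R.from_euler("zyx",p[14:17])
def fit():
    D=load(); best=None
    for s1,s3,s5,s7 in itertools.product([-1,1],repeat=4):
        s=[s1,1,s3,1,s5,1,s7]
        def f(p):
            e=[]
            for q,x,w in D:
                t,r=fk(q,s,p); e+=list((t-x)); e+=list(.3*(r.inv()*R.from_quat(np.r_[w[1:],w[0]])).as_rotvec())
            return np.r_[e,1e-3*np.array(p[2:4]),1e-3*np.array(p[5:8]),1e-3*np.array(p[9:13])]
        for tw in(0,1.57,3.14,-1.57):
            z=least_squares(f,[0,.35,0,0,.4,0,0,0,.4,0,0,0,0,.3,tw,-1.57,0])
            if best is None or z.cost<best[0]: best=(z.cost,s,z.x,np.abs(z.fun[:6*len(D)]).max())
    return best
if __name__=="__main__":
    b=fit(); print(b[0],b[1],b[2].round(3).tolist(),b[3]); np.savez("kin.npz",s=b[1],p=b[2])
E
python3 kin.py
```

```text
7.116379944744594e-10 [-1, 1, -1, 1, -1, 1, -1] [-0.0, 0.287, -0.03, -0.016, 0.542, 0.0, -0.016, -0.0, 0.473, 0.0, -0.0, -0.0, 0.0, 0.347, 1.571, -0.0, 1.571] 6.053193823962744e-08
```

```bash
cat > plan.py <<'E'
import numpy as np
from scipy.optimize import least_squares
from scipy.spatial.transform import Rotation as R
from kin import fk
Z=np.load("kin.npz"); S=Z["s"]; P=Z["p"].copy(); P[13]-=.041
lo=np.array([-2.96,-.34,-1.41,.24,-1.37,.17,-2.96])+.06; hi=np.array([2.96,2.1,1.46,2.44,4.51,1.92,2.96])-.06
def ik(G,rot,q0,wq=.01):
    def f(q):
        t,r=fk(q,S,P); return np.r_[(t-G)*10,3*(r.inv()*rot).as_rotvec(),wq*(q-q0)]
    z=least_squares(f,np.clip(q0,lo+1e-3,hi-1e-3),bounds=(lo,hi),max_nfev=60)
    return z.x,np.abs(z.fun[:6]).max()
def toolrot(az,b,flip=1):
    x=np.array([np.cos(b)*np.cos(az),np.cos(b)*np.sin(az),-np.sin(b)]); y=flip*np.array([-np.sin(az),np.cos(az),0]); return R.from_matrix(np.c_[x,y,np.cross(x,y)])
CUP=np.array([.408,-.27]); BIN=np.array([.497,-.028])
E
cat > search.py <<'E'
from plan import *
q=np.array([.135,.47,-.61,1.68,.3,1.08,.74]); res=[]
seeds=[q,np.array([.6,.5,-.3,1.7,1.5,1.3,0]),np.array([.3,.5,-.3,1.7,-1.2,1.3,0]),np.array([.3,.6,.5,1.8,3,1.3,0]),np.array([.6,.5,-.8,2,.3,.5,0])]
for b in np.radians([20,40,60]):
  hg=.096+.019*np.sin(b)+.011*np.cos(b)
  for az in np.radians(np.arange(-180,180,30)):
    if abs((np.degrees(az)-64+180)%360-180)<50: continue
    for fl in(1,-1):
      r=toolrot(az,b,fl); best=(9,)
      for s in seeds:
        x,e=ik(np.r_[CUP,hg],r,s,.003)
        if e<best[0]: best=(e,x)
      if best[0]>.03: continue
      for psi in np.radians(np.arange(0,360,45)):   # psi: pour direction
        axis=np.array([-np.sin(psi),np.cos(psi),0]); d=np.array([np.cos(psi),np.sin(psi)]); x=best[1]; ok=0
        for th in np.radians(np.arange(0,131,13)):
          T=R.from_rotvec(axis*th); m=T.apply([0,0,1]); mouth=np.r_[BIN-.03*d,.13+.1*max(np.cos(th),0)]
          x,e=ik(mouth-m*(.13-hg),T*r,x)
          if e>.06: break
          ok=np.degrees(th)
        res.append((ok,np.degrees(b),np.degrees(az),fl,np.degrees(psi),best[1].round(2).tolist()))
res.sort(key=lambda r:-r[0])
for r in res[:25]: print(*[round(v) for v in r[:5]],r[5])
print(len(res))
E
time timeout 570 python3 search.py
```

```text
130 20 -150 1 135 [0.18, 0.9, -0.12, 1.7, 0.63, 1.72, -1.33]
130 20 -150 -1 135 [0.39, 0.94, -0.43, 1.68, 0.75, 1.86, 1.68]
130 20 -120 1 0 [0.13, 0.82, -0.26, 1.98, 1.0, 1.57, -1.37]
130 20 -120 1 135 [0.13, 0.82, -0.26, 1.98, 1.0, 1.57, -1.37]
130 20 -120 1 180 [0.13, 0.82, -0.26, 1.98, 1.0, 1.57, -1.37]
130 20 -120 1 270 [0.13, 0.82, -0.26, 1.98, 1.0, 1.57, -1.37]
130 20 -120 -1 135 [0.16, 0.82, -0.29, 1.98, 1.01, 1.59, 1.76]
130 20 -120 -1 180 [0.16, 0.82, -0.29, 1.98, 1.01, 1.59, 1.76]
130 20 -120 -1 270 [0.16, 0.82, -0.29, 1.98, 1.01, 1.59, 1.76]
130 20 -90 1 0 [0.2, 0.78, -0.46, 2.3, 1.44, 1.55, -1.49]
130 20 -90 1 45 [0.2, 0.78, -0.46, 2.3, 1.44, 1.55, -1.49]
130 20 -90 1 180 [0.2, 0.78, -0.46, 2.3, 1.44, 1.55, -1.49]
130 20 -90 1 270 [0.2, 0.78, -0.46, 2.3, 1.44, 1.55, -1.49]
130 20 -90 -1 180 [0.09, 0.75, -0.33, 2.3, 1.41, 1.46, 1.65]
130 20 120 1 90 [0.7, 0.99, -0.05, 1.46, -0.35, 1.86, -1.85]
130 20 120 1 180 [0.7, 0.99, -0.05, 1.46, -0.35, 1.86, -1.85]
130 20 120 1 225 [0.7, 0.99, -0.05, 1.46, -0.35, 1.86, -1.85]
130 20 120 1 315 [0.7, 0.99, -0.05, 1.46, -0.35, 1.86, -1.85]
130 20 120 -1 0 [0.95, 1.04, -0.45, 1.43, -0.17, 1.82, 1.05]
130 20 120 -1 90 [0.95, 1.04, -0.45, 1.43, -0.17, 1.82, 1.05]
130 20 120 -1 180 [0.95, 1.04, -0.45, 1.43, -0.17, 1.82, 1.05]
130 20 120 -1 225 [0.95, 1.04, -0.45, 1.43, -0.17, 1.82, 1.05]
130 20 120 -1 315 [0.95, 1.04, -0.45, 1.43, -0.17, 1.82, 1.05]
130 40 -180 1 135 [0.4, 0.79, -0.14, 1.63, 0.3, 1.59, -1.44]
130 40 -180 1 225 [0.4, 0.79, -0.14, 1.63, 0.3, 1.59, -1.44]
304
real	3m52.904s
user	3m37.258s
sys	0m0.259s
```

```bash
cat > s2.py <<'E'
from plan import *
q0=np.array([.135,.47,-.61,1.68,.3,1.08,.74]); TUB=np.array([.624,.2185])
for b in np.radians([30,40,50]):
  hg=.096+.019*np.sin(b)+.011*np.cos(b)
  for azd in(-150,-135,-120,-105,-90):
    az=np.radians(azd)
    for fl in(1,-1):
      r=toolrot(az,b,fl); r0=fk(q0,S,P)[1]; rel=(r*r0.inv()).as_rotvec(); g0=fk(q0,S,P)[0]; x=q0; em=0
      for k in np.linspace(0.1,1,10):
        x,e=ik(g0+k*(np.r_[CUP,hg+.12]-g0),R.from_rotvec(k*rel)*r0,x); em=max(em,e)
      x,e=ik(np.r_[CUP,hg],r,x); em=max(em,e); qg=x
      if em>.05: print(np.degrees(b).round(),azd,fl,"approach bad",round(em,2)); continue
      for psid in(azd-90,azd-60,azd-120,azd+90,azd+60):
        psi=np.radians(psid);axis=np.array([-np.sin(psi),np.cos(psi),0]); d=np.array([np.cos(psi),np.sin(psi)]); x=qg; ok=-1
        for th in np.radians(np.arange(0,131,13)):
          T=R.from_rotvec(axis*th); m=T.apply([0,0,1]); mouth=np.r_[BIN-.03*d,.13+.1*max(np.cos(th),0)]
          x,e=ik(mouth-m*(.13-hg),T*r,x)
          if th==0:xu=x
          if e>.03: break
          ok=np.degrees(th)
        if ok<125: continue
        pl=[]
        for sg in(1,-1):
          y=xu
          for dd in range(0,181,20):
            k=min(dd/60,1); y,e=ik(np.r_[BIN+k*(TUB-BIN),hg+.13],R.from_euler("z",sg*dd,degrees=True)*r,y)
            if e>.03: break
            z,e2=ik(np.r_[TUB,hg+.01],R.from_euler("z",sg*dd,degrees=True)*r,y)
            if e2<.03 and k==1: pl.append(sg*dd)
        print(np.degrees(b).round(),azd,fl,"psi",psid,"place yaw",pl,"qg",qg.round(2).tolist(),"qpour",x.round(2).tolist())
E
timeout 500 python3 s2.py
```

```text
30.0 -150 1 psi -240 place yaw [60, 80, 100, 120, 140, 160, 180] qg [0.04, 0.81, 0.11, 1.76, 0.5, 1.49, -1.19] qpour [-0.84, 1.48, 0.83, 1.53, 0.38, 1.82, -2.9]
30.0 -150 1 psi -210 place yaw [60, 80, 100, 120, 140, 160, 180] qg [0.04, 0.81, 0.11, 1.76, 0.5, 1.49, -1.19] qpour [-1.42, 1.61, 1.17, 2.05, 0.13, 0.76, -2.9]
30.0 -150 1 psi -90 place yaw [60, 80, 100, 120, 140, 160, 180] qg [0.04, 0.81, 0.11, 1.76, 0.5, 1.49, -1.19] qpour [0.69, 1.32, -0.92, 1.4, -0.22, 1.86, -0.12]
30.0 -150 -1 psi -240 place yaw [60, 80, 100, 120, 140, 160, 180] qg [0.44, 0.85, -0.45, 1.73, 0.73, 1.72, 1.71] qpour [-0.79, 1.42, 0.73, 1.52, 0.44, 1.86, 0.16]
30.0 -150 -1 psi -210 place yaw [60, 80, 100, 120, 140, 160, 180] qg [0.44, 0.85, -0.45, 1.73, 0.73, 1.72, 1.71] qpour [-1.17, 1.18, 0.73, 2.04, 0.8, 1.07, -0.37]
30.0 -150 -1 psi -90 place yaw [60, 80, 100, 120, 140, 160, 180] qg [0.44, 0.85, -0.45, 1.73, 0.73, 1.72, 1.71] qpour [0.75, 1.4, -1.06, 1.4, -0.13, 1.85, 2.9]
30.0 -135 1 psi -225 place yaw [60, 80, 100, 120, 140, 160, 180] qg [0.0, 0.75, 0.04, 1.89, 0.68, 1.4, -1.19] qpour [-1.01, 1.54, 0
[... 9114 characters left out ...]
 yaw [60, 80] qg [0.52, 0.53, -0.58, 2.16, 1.09, 1.15, 2.05] qpour [-0.77, 1.29, 0.2, 2.03, 1.3, 1.86, -0.62]
50.0 -105 -1 psi -225 place yaw [60, 80] qg [0.52, 0.53, -0.58, 2.16, 1.09, 1.15, 2.05] qpour [-0.89, 1.62, 0.66, 1.69, 0.8, 1.86, 0.33]
50.0 -90 1 psi -210 place yaw [60, 80, 100, 120, 140, 160, 180] qg [0.17, 0.42, -0.17, 2.3, 1.18, 0.85, -0.98] qpour [-1.08, 1.74, 0.79, 1.79, 0.78, 1.61, -2.9]
50.0 -90 1 psi 0 place yaw [60, 80, 100, 120, 140, 160, 180] qg [0.17, 0.42, -0.17, 2.3, 1.18, 0.85, -0.98] qpour [-1.0, 1.72, 1.0, 1.61, 0.24, 1.86, 1.59]
50.0 -90 -1 psi -210 place yaw [60, 80] qg [0.53, 0.47, -0.59, 2.28, 1.26, 1.03, 2.11] qpour [-0.88, 1.56, 0.55, 1.78, 0.96, 1.86, 0.07]
```

```bash
cat >> plan.py <<'E'
from station import get_obs
def now():
    o=get_obs(); w=o["tool_rot"]; return np.array(o["eef_pos"]),R.from_quat(np.r_[w[1:],w[0]]),np.array(o["q"])
def delta(G,rot):
    e,r,q=now(); t=np.array(G)+.041*rot.apply([1,0,0])
    return (t-e).round(4),np.degrees((rot*r.inv()).as_rotvec()).round(1)
E
python3 - <<'E'
from plan import *
r=toolrot(np.radians(-135),np.radians(40),-1); G=np.r_[CUP,.117+.10]
print(now()[0],delta(G,r))
from h import *
for n in("top","side"):
    c=read_camera(n)
    for l,z in(("ball_cup",.12),("housing_b",.088)):
        for d in cut_out(n,l)[:3]:
            p=pts(c,d["mask"]);t=p[(p[:,2]>z)&(p[:,2]<.14)]
            if len(t): print(n,l,round(d["conf"],2),t.min(0).round(3),t.max(0).round(3),((t.min(0)+t.max(0))/2).round(3))
E
```

```text
[0.60462809 0.13274335 0.19211038] (array([-0.2188, -0.425 , -0.0015]), array([-13.4,  50.5,  56.4]))
top ball_cup 0.67 [ 0.384 -0.294  0.12 ] [ 0.43  -0.248  0.136] [ 0.407 -0.271  0.128]
top housing_b 0.63 [ 0.354 -0.375  0.088] [ 0.393 -0.335  0.097] [ 0.373 -0.355  0.093]
top housing_b 0.55 [0.733 0.211 0.088] [0.767 0.241 0.098] [0.75  0.226 0.093]
side ball_cup 0.76 [ 0.387 -0.294  0.12 ] [ 0.431 -0.244  0.134] [ 0.409 -0.269  0.127]
side housing_b 0.67 [0.728 0.214 0.088] [0.765 0.253 0.097] [0.746 0.234 0.093]
side housing_b 0.61 [ 0.357 -0.369  0.088] [ 0.393 -0.33   0.1  ] [ 0.375 -0.35   0.094]
```

```bash
python3 -m jog '[{"gripper":0,"dx":-0.02,"dy":-0.04,"dz":0.01,"rx":-1.3,"ry":5,"rz":5.6},{"gripper":0,"dx":-0.04,"dy":-0.08,"dz":0.02,"rx":-2.7,"ry":10,"rz":11.3},{"gripper":0,"dx":-0.06,"dy":-0.12,"dz":0.03,"rx":-4,"ry":15,"rz":17},{"gripper":0,"dx":-0.08,"dy":-0.16,"dz":0.03,"rx":-5.4,"ry":20,"rz":22.6},{"gripper":0,"dx":-0.1,"dy":-0.2,"dz":0.03,"rx":-6.7,"ry":25,"rz":28},{"gripper":0,"dx":-0.12,"dy":-0.24,"dz":0.03,"rx":-8,"ry":30,"rz":34},{"gripper":0,"dx":-0.14,"dy":-0.28,"dz":0.03,"rx":-9.4,"ry":35,"rz":39.5},{"gripper":0,"dx":-0.16,"dy":-0.32,"dz":0.03,"rx":-10.7,"ry":40.4,"rz":45},{"gripper":0,"dx":-0.18,"dy":-0.36,"dz":0.03,"rx":-12,"ry":45.4,"rz":50.8},{"gripper":0,"dx":-0.2,"dy":-0.4,"dz":0.03,"rx":-13.4,"ry":50.5,"rz":56.4}]' 2>&1| tee -a log.txt
python3 -m jog '[{"gripper":0,"dx":-0.01,"dy":-0.01,"dz":0,"rx":0,"ry":0,"rz":0},{"gripper":0,"dx":-0.01,"dy":-0.01,"dz":0,"rx":0,"ry":0,"rz":0}]' 2>&1| tee -a log.txt
python3 - <<'E'
from plan import *
r=toolrot(np.radians(-135),np.radians(40),-1)
e,rr,q=now(); print(e,q.round(2)); print("to pre",delta(np.r_[CUP,.217],r)); print("to grasp",delta(np.r_[CUP,.117],r))
x=rr.apply([1,0,0]);print("tool x",x)
from h import *
Pn=np.vstack([cloud(read_camera(n)) for n in("top","side")])
a=(Pn-e)@rr.as_matrix()  # coords in tool frame
m=(np.abs(a[:,0]+.02)<.1)&(np.abs(a[:,1])<.065)&(np.abs(a[:,2])<.05)&(Pn[:,2]>.15)
A=a[m]; 
for lo_ in np.arange(-.12,.04,.01):
    s=A[(A[:,0]>=lo_)&(A[:,0]<lo_+.01)]
    if len(s): print(round(lo_,2),len(s),s.min(0).round(3),s.max(0).round(3))
E
```

```text
t: 20.55
eef_pos: [0.4048, -0.2695, 0.222]
tool_rot: [0.315, -0.361, 0.868, 0.131]
contact_force: [-1.1, 0.4, -0.3]
gripper_width: 1.001
t: 20.75
eef_pos: [0.3935, -0.2789, 0.2219]
tool_rot: [0.317, -0.358, 0.869, 0.129]
contact_force: [-0.3, 1.0, 0.5]
gripper_width: 0.999
[ 0.39351706 -0.27894073  0.22194913] [ 0.49  0.53 -0.58  1.84  0.76  1.67  1.96]
to pre (array([-0.0077, -0.0133, -0.0313]), array([0.1, 0.1, 0.2]))
to grasp (array([-0.0077, -0.0133, -0.1313]), array([0.1, 0.1, 0.2]))
tool x [-0.5428276  -0.54024125 -0.64302223]
-0.12 96 [-0.12  -0.064 -0.022] [-0.11   0.058  0.02 ]
-0.11 104 [-0.11  -0.064 -0.018] [-0.1    0.061  0.018]
-0.1 77 [-0.1   -0.065 -0.019] [-0.09   0.063  0.009]
-0.09 72 [-0.09  -0.063 -0.013] [-0.08   0.062  0.01 ]
-0.08 18 [-0.08  -0.063 -0.014] [-0.07   0.055 -0.006]
-0.07 20 [-0.07  -0.056 -0.013] [-0.06   0.05   0.006]
-0.06 28 [-0.06  -0.056 -0.012] [-0.05   0.058  0.007]
-0.05 24 [-0.05  -0.056 -0.012] [-0.04   0.056  0.009]
-0.04 8 [-0.04  -0.054 -0.012] [-0.037  0.049  0.004]
```

```bash
python3 -m jog '[{"gripper":0,"dx":-0.01,"dy":-0.015,"dz":-0.03,"rx":0,"ry":0,"rz":0},{"gripper":0,"dx":-0.01,"dy":-0.015,"dz":-0.06,"rx":0,"ry":0,"rz":0},{"gripper":0,"dx":-0.01,"dy":-0.015,"dz":-0.09,"rx":0,"ry":0,"rz":0},{"gripper":0,"dx":-0.01,"dy":-0.015,"dz":-0.115,"rx":0,"ry":0,"rz":0},{"gripper":0,"dx":-0.01,"dy":-0.015,"dz":-0.131,"rx":0,"ry":0,"rz":0},{"gripper":0,"dx":-0.01,"dy":-0.015,"dz":-0.131,"rx":0,"ry":0,"rz":0}]' 40 2>&1| tee -a log.txt
python3 -m jog '[{"gripper":0.7,"dx":0,"dy":0,"dz":0,"rx":0,"ry":0,"rz":0},{"gripper":0.7,"dx":0,"dy":0,"dz":0,"rx":0,"ry":0,"rz":0},{"gripper":0.7,"dx":0,"dy":0,"dz":0,"rx":0,"ry":0,"rz":0},{"gripper":0.7,"dx":0,"dy":0,"dz":0,"rx":0,"ry":0,"rz":0},{"gripper":0.7,"dx":0,"dy":0,"dz":0.01,"rx":0,"ry":0,"rz":0}]' 40 2>&1| tee -a log.txt
python3 - <<'E'
from h import *
c=read_camera("side"); i=c["pixels"][80:260,260:460]; cv2.imwrite("pics/f.png",cv2.resize(i,None,fx=3,fy=3))
E
```

```text
t: 21.45
eef_pos: [0.3852, -0.2922, 0.0898]
tool_rot: [0.316, -0.36, 0.868, 0.131]
contact_force: [0.2, -0.2, 0.9]
gripper_width: 0.997
t: 21.95
eef_pos: [0.3845, -0.2931, 0.1009]
tool_rot: [0.316, -0.36, 0.868, 0.131]
contact_force: [-0.2, -0.0, -2.9]
gripper_width: 0.539
```

View pics/f.png

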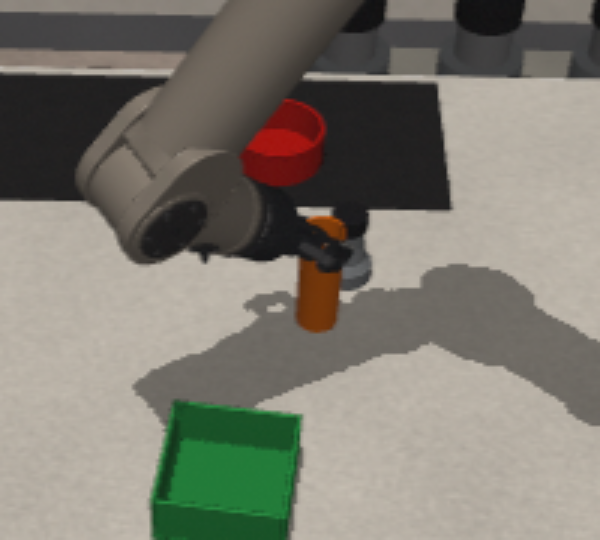

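```bash
cat > pour.py <<'E'
from plan import *
import sys
az=np.radians(-135); r0=toolrot(az,np.radians(40),-1); c=r0.inv().apply([0,0,1])
def pose(s,sg):  # s 0..1
    b=np.radians(40-30*s); r=toolrot(az,b,-1)*R.from_rotvec([sg*np.radians(140)*s,0,0]); m=r.apply(c)
    k=min(1,s/.6); zc=.215-.065*k
    off=np.array([-.002,-.03])*k
    G=np.r_[BIN+np.array([0,0])+off,zc]
    return G-m*.013*k*np.array([1,1,0]),r,m
if __name__=="__main__":
    for sg in(1,-1):
        q=now()[2]; print("sg",sg)
        G0,_,_=pose(0,sg); g=now()[0]-.041*now()[1].apply([1,0,0])
        for k in np.linspace(.2,1,5):
            q,e=ik(g+k*(G0-g)+np.r_[0,0,.06*np.sin(np.pi*k)],r0,q); 
        print("up",q.round(2),round(e,3))
        for s in np.linspace(.1,1,10):
            G,r,m=pose(s,sg); q,e=ik(G,r,q); print(round(s,1),"tilt",np.degrees(np.arccos(m[2])).round(),"m",m.round(2),q.round(2).tolist(),round(e,3))
E
python3 pour.py; python3 -c "
from pour import *
print(now()[0],delta(*pose(0,1)[:2]))"
```

```text
sg 1
up [ 0.14  0.72 -0.64  1.63  0.59  1.83  1.66] 0.0
0.1 tilt 11.0 m [-0.08  0.18  0.98] [0.08, 0.74, -0.56, 1.62, 0.58, 1.84, 1.43] 0.0
0.2 tilt 23.0 m [-0.14  0.36  0.92] [0.04, 0.76, -0.49, 1.62, 0.58, 1.84, 1.21] 0.0
0.3 tilt 35.0 m [-0.18  0.54  0.82] [-0.01, 0.79, -0.41, 1.61, 0.57, 1.84, 0.99] 0.0
0.4 tilt 47.0 m [-0.19  0.71  0.68] [-0.06, 0.82, -0.34, 1.61, 0.57, 1.84, 0.76] 0.0
0.5 tilt 59.0 m [-0.18  0.84  0.51] [-0.1, 0.85, -0.26, 1.6, 0.56, 1.84, 0.55] 0.0
0.6 tilt 72.0 m [-0.14  0.94  0.32] [-0.15, 0.88, -0.19, 1.59, 0.56, 1.84, 0.33] 0.0
0.7 tilt 84.0 m [-0.08  0.99  0.11] [-0.2, 0.9, -0.12, 1.59, 0.54, 1.86, 0.11] 0.0
0.8 tilt 96.0 m [-0.01  1.   -0.1 ] [-0.27, 0.92, -0.02, 1.58, 0.51, 1.86, -0.09] 0.0
0.9 tilt 107.0 m [ 0.08  0.95 -0.29] [-0.34, 0.95, 0.09, 1.58, 0.48, 1.86, -0.28] 0.0
1.0 tilt 118.0 m [ 0.17  0.87 -0.47] [-0.41, 0.99, 0.19, 1.57, 0.46, 1.86, -0.47] 0.0
sg -1
up [ 0.14  0.72 -0.64  1.63  0.59  1.83  1.66] 0.0
0.1 tilt 11.0 m [ 0.18 -0.08  0.98] [0.13, 0.76, -0.63, 1.62, 0.6, 1.86, 1.89] 0.0
0.2 tilt 23.0 m [ 0.36 -0.14  0.92] [0.07, 0.78, -0.55, 1.62, 0.59, 1.86, 2.16] 0.0
0.3 tilt 35.0 m [ 0.54 -0.18  0.82] [0.02, 0.8, -0.47, 1.62, 0.58, 1.86, 2.42] 0.0
0.4 tilt 47.0 m [ 0.71 -0.19  0.68] [-0.03, 0.82, -0.4, 1.62, 0.57, 1.86, 2.68] 0.0
0.5 tilt 59.0 m [ 0.84 -0.18  0.51] [-0.05, 0.85, -0.38, 1.63, 0.58, 1.86, 2.9] 0.036
0.6 tilt 72.0 m [ 0.94 -0.14  0.32] [0.08, 0.89, -0.58, 1.7, 0.66, 1.86, 2.9] 0.327
0.7 tilt 84.0 m [ 0.99 -0.08  0.11] [0.16, 0.94, -0.73, 1.77, 0.7, 1.86, 2.9] 0.686
0.8 tilt 96.0 m [ 1.   -0.01 -0.1 ] [0.22, 0.99, -0.85, 1.83, 0.71, 1.86, 2.9] 1.055
0.9 tilt 107.0 m [ 0.95  0.08 -0.29] [0.27, 1.05, -0.95, 1.88, 0.7, 1.86, 2.9] 1.407
1.0 tilt 118.0 m [ 0.87  0.17 -0.47] [0.33, 1.12, -1.06, 1.92, 0.66, 1.86, 2.9] 1.711
[ 0.38515066 -0.29333465  0.10269484] (array([0.0896, 0.2431, 0.086 ]), array([0.1, 0.2, 0. ]))
```

```bash
python3 -m jog '[{"gripper":0.7,"dx":0,"dy":0,"dz":0.03,"rx":0,"ry":0,"rz":0},{"gripper":0.7,"dx":0,"dy":0,"dz":0.07,"rx":0,"ry":0,"rz":0},{"gripper":0.7,"dx":0.01,"dy":0.03,"dz":0.09,"rx":0,"ry":0,"rz":0},{"gripper":0.7,"dx":0.022,"dy":0.06,"dz":0.09,"rx":0,"ry":0,"rz":0},{"gripper":0.7,"dx":0.035,"dy":0.1,"dz":0.09,"rx":0,"ry":0,"rz":0},{"gripper":0.7,"dx":0.05,"dy":0.14,"dz":0.09,"rx":0,"ry":0,"rz":0},{"gripper":0.7,"dx":0.065,"dy":0.18,"dz":0.09,"rx":0,"ry":0,"rz":0},{"gripper":0.7,"dx":0.08,"dy":0.215,"dz":0.09,"rx":0,"ry":0,"rz":0},{"gripper":0.7,"dx":0.09,"dy":0.243,"dz":0.088,"rx":0,"ry":0,"rz":0},{"gripper":0.7,"dx":0.09,"dy":0.243,"dz":0.086,"rx":0,"ry":0,"rz":0}]' 2>&1| tee -a log.txt
python3 -m jog '[{"gripper":0.7,"dx":0,"dy":0,"dz":0,"rx":0,"ry":0,"rz":0}]' | head -2
cat > tab.py <<'E'
from pour import *
import sys
for s in map(float,sys.argv[1:]):
    G,r,m=pose(s,1); d,v=delta(G,r); print(s,d.round(3).tolist(),v.tolist())
print(now()[2].round(2))
E
python3 tab.py .05 .1 .15 .2 .25 .3 .35 .4 .45 .5
```

```text
t: 23.0
eef_pos: [0.4759, -0.0454, 0.1866]
tool_rot: [0.317, -0.362, 0.866, 0.133]
contact_force: [-0.1, 0.3, -2.0]
gripper_width: 0.537
t: 23.1
eef_pos: [0.4747, -0.05, 0.1868]
0.05 [-0.001, -0.003, -0.003] [-4.8, -2.7, -4.5]
0.1 [-0.001, -0.006, -0.007] [-9.8, -5.6, -8.8]
0.15 [-0.002, -0.01, -0.012] [-14.8, -8.6, -12.9]
0.2 [-0.002, -0.014, -0.016] [-19.9, -11.6, -16.9]
0.25 [-0.002, -0.017, -0.021] [-25.0, -14.8, -20.8]
0.3 [-0.002, -0.021, -0.025] [-30.2, -18.1, -24.5]
0.35 [-0.003, -0.026, -0.03] [-35.4, -21.5, -28.0]
0.4 [-0.003, -0.03, -0.034] [-40.6, -25.1, -31.4]
0.45 [-0.003, -0.034, -0.039] [-45.8, -28.8, -34.7]
0.5 [-0.004, -0.038, -0.043] [-51.0, -32.6, -37.8]
[ 0.13  0.72 -0.64  1.63  0.59  1.83  1.66]
```

```bash
python3 -m jog '[{"gripper":0.7,"dx":-0.001,"dy":-0.003,"dz":-0.003,"rx":-4.8,"ry":-2.7,"rz":-4.5},{"gripper":0.7,"dx":-0.001,"dy":-0.006,"dz":-0.007,"rx":-9.8,"ry":-5.6,"rz":-8.8},{"gripper":0.7,"dx":-0.002,"dy":-0.01,"dz":-0.012,"rx":-14.8,"ry":-8.6,"rz":-12.9},{"gripper":0.7,"dx":-0.002,"dy":-0.014,"dz":-0.016,"rx":-19.9,"ry":-11.6,"rz":-16.9},{"gripper":0.7,"dx":-0.002,"dy":-0.017,"dz":-0.021,"rx":-25,"ry":-14.8,"rz":-20.8},{"gripper":0.7,"dx":-0.002,"dy":-0.021,"dz":-0.025,"rx":-30.2,"ry":-18.1,"rz":-24.5},{"gripper":0.7,"dx":-0.003,"dy":-0.026,"dz":-0.03,"rx":-35.4,"ry":-21.5,"rz":-28},{"gripper":0.7,"dx":-0.003,"dy":-0.03,"dz":-0.034,"rx":-40.6,"ry":-25.1,"rz":-31.4},{"gripper":0.7,"dx":-0.003,"dy":-0.034,"dz":-0.039,"rx":-45.8,"ry":-28.8,"rz":-34.7},{"gripper":0.7,"dx":-0.004,"dy":-0.038,"dz":-0.043,"rx":-51,"ry":-32.6,"rz":-37.8}]' 2>&1| tee -a log.txt
python3 tab.py .5 .55 .6 .63 .66 .69 .72 .75 .78 .81 .84 .87 .9 .95 1
python3 - <<'E'
from h import *
c=read_camera("side"); i=c["pixels"][130:310,240:440]; cv2.imwrite("pics/g.png",cv2.resize(i,None,fx=3,fy=3))
E
```

```text
t: 24.1
eef_pos: [0.4703, -0.0901, 0.1443]
tool_rot: [0.378, -0.189, 0.785, -0.453]
contact_force: [-0.7, -0.1, -2.8]
gripper_width: 0.537
0.5 [0.001, 0.002, -0.001] [0.2, 0.3, 0.3]
0.55 [0.0, -0.003, -0.005] [-5.3, -3.2, -2.6]
0.6 [-0.0, -0.007, -0.01] [-11.0, -6.7, -5.3]
0.63 [-0.001, -0.007, -0.009] [-14.3, -8.8, -6.8]
0.66 [-0.001, -0.008, -0.008] [-17.8, -11.0, -8.3]
0.69 [-0.002, -0.008, -0.008] [-21.2, -13.2, -9.7]
0.72 [-0.002, -0.008, -0.007] [-24.6, -15.4, -11.1]
0.75 [-0.002, -0.008, -0.007] [-28.0, -17.6, -12.4]
0.78 [-0.003, -0.009, -0.006] [-31.4, -19.9, -13.7]
0.81 [-0.003, -0.009, -0.005] [-34.8, -22.2, -14.8]
0.84 [-0.004, -0.009, -0.005] [-38.3, -24.6, -16.0]
0.87 [-0.004, -0.009, -0.004] [-41.7, -27.0, -17.0]
0.9 [-0.004, -0.008, -0.004] [-45.1, -29.4, -18.0]
0.95 [-0.005, -0.008, -0.002] [-50.8, -33.5, -19.5]
1.0 [-0.006, -0.008, -0.001] [-56.4, -37.7, -20.9]
[-0.11  0.84 -0.25  1.6   0.56  1.84  0.54]
```

View pics/g.png

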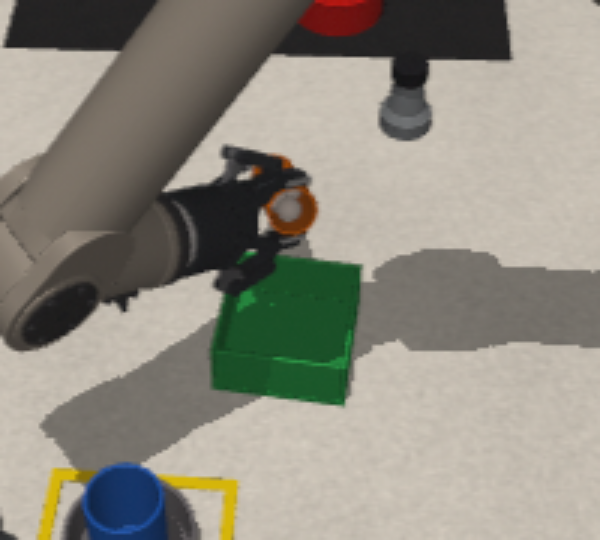

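```bash
python3 -m jog '[{"gripper":0.7,"dx":0,"dy":0.004,"dz":-0.005,"rx":-5.3,"ry":-3.2,"rz":-2.6},{"gripper":0.7,"dx":0,"dy":0.004,"dz":-0.01,"rx":-11,"ry":-6.7,"rz":-5.3},{"gripper":0.7,"dx":-0.001,"dy":0.004,"dz":-0.009,"rx":-14.3,"ry":-8.8,"rz":-6.8},{"gripper":0.7,"dx":-0.001,"dy":0.004,"dz":-0.008,"rx":-17.8,"ry":-11,"rz":-8.3},{"gripper":0.7,"dx":-0.002,"dy":0.004,"dz":-0.008,"rx":-21.2,"ry":-13.2,"rz":-9.7},{"gripper":0.7,"dx":-0.002,"dy":0.004,"dz":-0.007,"rx":-24.6,"ry":-15.4,"rz":-11.1},{"gripper":0.7,"dx":-0.002,"dy":0.004,"dz":-0.007,"rx":-28,"ry":-17.6,"rz":-12.4},{"gripper":0.7,"dx":-0.003,"dy":0.004,"dz":-0.006,"rx":-31.4,"ry":-19.9,"rz":-13.7},{"gripper":0.7,"dx":-0.003,"dy":0.004,"dz":-0.006,"rx":-31.4,"ry":-19.9,"rz":-13.7},{"gripper":0.7,"dx":-0.003,"dy":0.004,"dz":-0.006,"rx":-31.4,"ry":-19.9,"rz":-13.7}]' 2>&1| tee -a log.txt
python3 tab.py .81 .84 .87 .9 .95 1
cat > balls.py <<'E'
from h import *
for n in("side","top"):
    c=read_camera(n); P=c["pixels"].astype(int); 
    for l in["ball1_center"]:
        for d in spot_in(n,l):
            u,v=int(d["box"][0]),int(d["box"][1]); m=np.zeros((400,640),bool); m[v-1:v+2,u-1:u+2]=1; p=pts(c,m)
            if d["conf"]>.2: print(n,round(d["conf"],2),np.round(d["box"],1),np.median(p,0).round(3) if len(p) else None)
E
python3 balls.py
```

```text
t: 25.15
eef_pos: [0.4677, -0.0849, 0.1384]
tool_rot: [-0.386, 0.112, -0.578, 0.71]
contact_force: [0.1, 0.1, -1.5]
gripper_width: 0.54
0.81 [-0.001, -0.014, 0.0] [-3.9, -2.5, -1.3]
0.84 [-0.001, -0.014, 0.001] [-7.4, -4.8, -2.4]
0.87 [-0.002, -0.014, 0.002] [-10.9, -7.0, -3.5]
0.9 [-0.002, -0.014, 0.002] [-14.4, -9.3, -4.5]
0.95 [-0.003, -0.013, 0.003] [-20.3, -13.1, -5.9]
1.0 [-0.003, -0.013, 0.004] [-26.1, -17.0, -7.2]
[-0.27  0.92 -0.03  1.57  0.5   1.87 -0.05]
```

```bash
python3 -m jog '[{"gripper":0.7,"dx":-0.001,"dy":0,"dz":0,"rx":-3.9,"ry":-2.5,"rz":-1.3},{"gripper":0.7,"dx":-0.001,"dy":0,"dz":0.001,"rx":-7.4,"ry":-4.8,"rz":-2.4},{"gripper":0.7,"dx":-0.002,"dy":0,"dz":0.002,"rx":-10.9,"ry":-7,"rz":-3.5},{"gripper":0.7,"dx":-0.002,"dy":0,"dz":0.002,"rx":-14.4,"ry":-9.3,"rz":-4.5},{"gripper":0.7,"dx":-0.003,"dy":0,"dz":0.003,"rx":-20.3,"ry":-13.1,"rz":-5.9},{"gripper":0.7,"dx":-0.003,"dy":0,"dz":0.004,"rx":-26.1,"ry":-17,"rz":-7.2},{"gripper":0.7,"dx":-0.003,"dy":0,"dz":0.004,"rx":-26.1,"ry":-17,"rz":-7.2},{"gripper":0.7,"dx":-0.003,"dy":0,"dz":0.004,"rx":-26.1,"ry":-17,"rz":-7.2},{"gripper":0.7,"dx":-0.003,"dy":0,"dz":0.004,"rx":-26.1,"ry":-17,"rz":-7.2},{"gripper":0.7,"dx":-0.003,"dy":0,"dz":0.004,"rx":-26.1,"ry":-17,"rz":-7.2}]' 2>&1| tee -a log.txt
python3 balls.py
python3 - <<'E'
from h import *
c=read_camera("side"); i=c["pixels"][130:310,240:440]; cv2.imwrite("pics/i.png",cv2.resize(i,None,fx=3,fy=3))
E
```

```text
t: 26.35
eef_pos: [0.4648, -0.0845, 0.1424]
tool_rot: [-0.386, 0.055, -0.346, 0.853]
contact_force: [0.2, 0.1, -1.1]
gripper_width: 0.542
```

View pics/i.png

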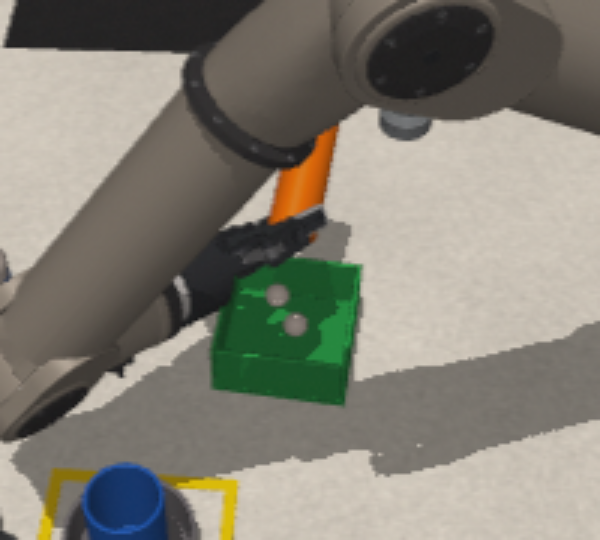

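```bash
python3 -c "
from pour import *
for s in (.95,.9,.85,.8,.75,.7,.65,.6,.55,.5): 
    G,r,m=pose(s,1); d,v=delta(G,r); print(s,d.tolist(),v.tolist())"
```

```text
0.95 [0.0002, -0.0139, -0.0004] [6.0, 3.9, 1.3]
0.9 [0.001, -0.0142, -0.0014] [11.9, 7.7, 2.8]
0.85 [0.0017, -0.0144, -0.0025] [17.8, 11.4, 4.4]
0.8 [0.0025, -0.0144, -0.0035] [23.5, 15.2, 6.3]
0.75 [0.0032, -0.0142, -0.0045] [29.3, 19.0, 8.3]
0.7 [0.0039, -0.0139, -0.0055] [34.9, 22.8, 10.5]
0.65 [0.0045, -0.0134, -0.0066] [40.5, 26.6, 12.9]
0.6 [0.0051, -0.0127, -0.0076] [46.0, 30.4, 15.4]
0.55 [0.0057, -0.0084, -0.0031] [51.4, 34.3, 18.2]
0.5 [0.0062, -0.004, 0.0013] [56.6, 38.2, 21.1]
```

```bash
python3 -m jog '[{"gripper":0.7,"dx":0,"dy":0,"dz":0.005,"rx":6,"ry":3.9,"rz":1.3},{"gripper":0.7,"dx":0.001,"dy":0,"dz":0.01,"rx":11.9,"ry":7.7,"rz":2.8},{"gripper":0.7,"dx":0.002,"dy":0,"dz":0.015,"rx":17.8,"ry":11.4,"rz":4.4},{"gripper":0.7,"dx":0.002,"dy":0,"dz":0.02,"rx":23.5,"ry":15.2,"rz":6.3},{"gripper":0.7,"dx":0.003,"dy":0,"dz":0.025,"rx":29.3,"ry":19,"rz":8.3},{"gripper":0.7,"dx":0.004,"dy":0,"dz":0.03,"rx":34.9,"ry":22.8,"rz":10.5},{"gripper":0.7,"dx":0.005,"dy":0,"dz":0.035,"rx":40.5,"ry":26.6,"rz":12.9},{"gripper":0.7,"dx":0.005,"dy":0,"dz":0.04,"rx":46,"ry":30.4,"rz":15.4},{"gripper":0.7,"dx":0.006,"dy":0,"dz":0.045,"rx":51.4,"ry":34.3,"rz":18.2},{"gripper":0.7,"dx":0.006,"dy":0,"dz":0.05,"rx":56.6,"ry":38.2,"rz":21.1}]' 2>&1| tee -a log.txt
python3 -c "
from pour import *
print(now()[2].round(2))
for s in (.45,.4,.35,.3,.25,.2,.15,.1,.05,0): 
    G,r,m=pose(s,1); d,v=delta(G,r); print(s,d.tolist(),v.tolist())"
```

```text
t: 27.6
eef_pos: [0.4708, -0.0846, 0.1925]
tool_rot: [0.378, -0.192, 0.787, -0.448]
contact_force: [0.4, -0.0, -1.6]
gripper_width: 0.534
[-0.16  0.77 -0.19  1.6   0.53  1.88  0.62]
0.45 [0.0006, 0.0006, -0.0445] [5.4, 3.3, 2.9]
0.4 [0.001, 0.0049, -0.0401] [10.8, 6.6, 6.1]
0.35 [0.0013, 0.0091, -0.0356] [16.2, 10.0, 9.4]
0.3 [0.0016, 0.0132, -0.0311] [21.5, 13.2, 13.0]
0.25 [0.0019, 0.0172, -0.0266] [26.7, 16.5, 16.7]
0.2 [0.0022, 0.021, -0.0221] [31.8, 19.7, 20.5]
0.15 [0.0025, 0.0246, -0.0176] [36.8, 22.9, 24.5]
0.1 [0.0029, 0.0281, -0.013] [41.6, 26.1, 28.7]
0.05 [0.0034, 0.0313, -0.0084] [46.3, 29.3, 33.0]
0 [0.004, 0.0344, -0.0039] [50.9, 32.5, 37.5]
```

```bash
python3 -m jog '[{"gripper":0.7,"dx":0.001,"dy":0.004,"dz":0.002,"rx":5.4,"ry":3.3,"rz":2.9},{"gripper":0.7,"dx":0.001,"dy":0.008,"dz":0.005,"rx":10.8,"ry":6.6,"rz":6.1},{"gripper":0.7,"dx":0.001,"dy":0.012,"dz":0.008,"rx":16.2,"ry":10,"rz":9.4},{"gripper":0.7,"dx":0.002,"dy":0.016,"dz":0.011,"rx":21.5,"ry":13.2,"rz":13},{"gripper":0.7,"dx":0.002,"dy":0.02,"dz":0.014,"rx":26.7,"ry":16.5,"rz":16.7},{"gripper":0.7,"dx":0.002,"dy":0.024,"dz":0.017,"rx":31.8,"ry":19.7,"rz":20.5},{"gripper":0.7,"dx":0.003,"dy":0.027,"dz":0.02,"rx":36.8,"ry":22.9,"rz":24.5},{"gripper":0.7,"dx":0.003,"dy":0.03,"dz":0.023,"rx":41.6,"ry":26.1,"rz":28.7},{"gripper":0.7,"dx":0.003,"dy":0.032,"dz":0.027,"rx":46.3,"ry":29.3,"rz":33},{"gripper":0.7,"dx":0.004,"dy":0.034,"dz":0.03,"rx":50.9,"ry":32.5,"rz":37.5}]' 2>&1| tee -a log.txt
cat > place.py <<'E'
from plan import *
TUB=np.array([.624,.2185])
for yaw in(40,60,80,100):
    r=toolrot(np.radians(-135+yaw),np.radians(40),-1); e,rr,q=now(); g=e-.041*rr.apply([1,0,0]); em=0
    rel=(r*rr.inv()).as_rotvec()
    for k in np.linspace(.1,1,10):
        q,er=ik(g+k*(np.r_[TUB,.25]-g),R.from_rotvec(k*rel)*rr,q); em=max(em,er)
    q1=q; q,er=ik(np.r_[TUB,.122],r,q); print(yaw,em,er,q1.round(2),q.round(2),delta(np.r_[TUB,.25],r))
E
python3 place.py
python3 - <<'E'
from h import *
c=read_camera("top"); i=c["pixels"][150:290,220:380]; cv2.imwrite("pics/j.png",cv2.resize(i,None,fx=4,fy=4))
E
```

```text
t: 28.6
eef_pos: [0.4746, -0.0506, 0.2225]
tool_rot: [0.316, -0.36, 0.868, 0.13]
contact_force: [0.5, -0.7, -2.0]
gripper_width: 0.537
40 7.651673606559248e-06 4.407857266187295e-06 [-0.45  0.8  -0.41  1.3   0.78  1.86  2.11] [-0.46  0.93 -0.4   1.35  0.8   1.72  2.  ] (array([0.1467, 0.2379, 0.0012]), array([ 0. ,  0.1, 40. ]))
60 1.9610984309803968e-06 5.0793822363183e-06 [-0.31  0.76 -0.7   1.5   1.06  1.79  2.2 ] [-0.33  0.91 -0.67  1.54  1.12  1.68  2.05] (array([0.1576, 0.2388, 0.0012]), array([ 0. ,  0.1, 60. ]))
80 2.5801151866263037e-06 6.702785051437843e-06 [-0.25  0.66 -0.78  1.7   1.22  1.59  2.33] [-0.29  0.84 -0.72  1.75  1.32  1.52  2.15] (array([0.1674, 0.2434, 0.0012]), array([ 0. ,  0.1, 80. ]))
100 5.512108215117688e-06 1.3614786264068078e-05 [-0.15  0.56 -0.85  1.9   1.38  1.35  2.47] [-0.22  0.76 -0.77  1.95  1.55  1.35  2.24] (array([0.1752, 0.2511, 0.0012]), array([  0. ,   0.1, 100. ]))
```

View pics/j.png

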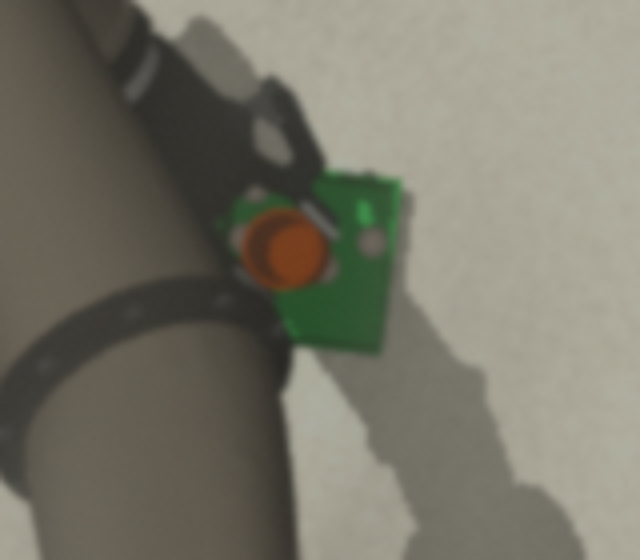

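```bash
python3 -m jog '[{"gripper":0.7,"dx":0.012,"dy":0.018,"dz":0,"rx":0,"ry":0,"rz":5},{"gripper":0.7,"dx":0.03,"dy":0.042,"dz":0,"rx":0,"ry":0,"rz":12},{"gripper":0.7,"dx":0.048,"dy":0.068,"dz":0,"rx":0,"ry":0,"rz":19},{"gripper":0.7,"dx":0.066,"dy":0.096,"dz":0,"rx":0,"ry":0,"rz":26},{"gripper":0.7,"dx":0.084,"dy":0.124,"dz":0,"rx":0,"ry":0,"rz":33},{"gripper":0.7,"dx":0.102,"dy":0.152,"dz":0,"rx":0,"ry":0,"rz":40},{"gripper":0.7,"dx":0.12,"dy":0.18,"dz":0,"rx":0,"ry":0,"rz":47},{"gripper":0.7,"dx":0.138,"dy":0.208,"dz":0,"rx":0,"ry":0,"rz":54},{"gripper":0.7,"dx":0.152,"dy":0.23,"dz":0,"rx":0,"ry":0,"rz":60},{"gripper":0.7,"dx":0.158,"dy":0.239,"dz":0,"rx":0,"ry":0,"rz":60}]' 2>&1| tee -a log.txt
python3 -m jog '[{"gripper":0.7,"dx":0,"dy":0,"dz":0,"rx":0,"ry":0,"rz":0},{"gripper":0.7,"dx":0,"dy":0,"dz":0,"rx":0,"ry":0,"rz":0}]' | tee -a log.txt
cat > cupchk.py <<'E'
from plan import *
from h import *
e,rr,q=now(); g=e-.041*rr.apply([1,0,0]); print("G",g.round(4),q.round(2))
def circ(Q,r,c0):
    f=lambda c: np.hypot(Q[:,0]-c[0],Q[:,1]-c[1])-r
    return least_squares(f,c0,loss="soft_l1",f_scale=.002).x.round(4)
for n in("top","side"):
    c=read_camera(n); hsv=cv2.cvtColor(c["pixels"],cv2.COLOR_BGR2HSV); H,s,v=cv2.split(hsv)
    for nm,m in(("orange",(H<20)&(s>150)&(v>60)),("blue",(H>100)&(H<130)&(s>120))):
        p=pts(c,m); p=p[np.hypot(p[:,0]-g[0],p[:,1]-g[1])<.09]
        if len(p)<20: print(n,nm,len(p)); continue
        zt=np.percentile(p[:,2],98); 
        for a,b in((zt-.012,zt+.01),(zt-.05,zt-.02),(zt-.1,zt-.06)):
            t=p[(p[:,2]>a)&(p[:,2]<b)]
            if len(t)>5: print(n,nm,"z",a.round(3),b.round(3),len(t),t.min(0).round(3),t.max(0).round(3))
E
python3 cupchk.py
```

```text
t: 29.65
eef_pos: [0.6316, 0.1913, 0.2219]
tool_rot: [-0.21, 0.746, -0.571, -0.27]
contact_force: [0.3, 0.2, -0.7]
gripper_width: 0.542
t: 29.85
eef_pos: [0.633, 0.187, 0.222]
tool_rot: [-0.21, 0.744, -0.574, -0.268]
contact_force: [0.1, 0.6, -1.7]
gripper_width: 0.538
G [0.625  0.2174 0.2482] [-0.31  0.76 -0.7   1.49  1.06  1.79  2.19]
top orange z 0.25 0.272 111 [0.605 0.192 0.25 ] [0.646 0.238 0.263]
top orange z 0.212 0.242 71 [0.611 0.193 0.212] [0.646 0.237 0.241]
top orange z 0.162 0.202 72 [0.603 0.194 0.162] [0.645 0.237 0.201]
top blue z 0.096 0.118 35 [0.59  0.186 0.096] [0.655 0.235 0.109]
top blue z 0.008 0.048 77 [0.606 0.214 0.008] [0.648 0.243 0.024]
side orange z 0.249 0.289 65 [0.618 0.192 0.249] [0.65  0.221 0.264]
side blue 0
```

```bash
python3 -m jog '[{"gripper":0.7,"dx":-0.001,"dy":0.002,"dz":-0.015,"rx":0,"ry":0,"rz":0},{"gripper":0.7,"dx":-0.001,"dy":0.002,"dz":-0.025,"rx":0,"ry":0,"rz":0},{"gripper":0.7,"dx":-0.001,"dy":0.002,"dz":-0.035,"rx":0,"ry":0,"rz":0},{"gripper":0.7,"dx":-0.001,"dy":0.002,"dz":-0.045,"rx":0,"ry":0,"rz":0},{"gripper":0.7,"dx":-0.001,"dy":0.002,"dz":-0.055,"rx":0,"ry":0,"rz":0},{"gripper":0.7,"dx":-0.001,"dy":0.002,"dz":-0.065,"rx":0,"ry":0,"rz":0},{"gripper":0.7,"dx":-0.001,"dy":0.002,"dz":-0.075,"rx":0,"ry":0,"rz":0},{"gripper":0.7,"dx":-0.001,"dy":0.002,"dz":-0.085,"rx":0,"ry":0,"rz":0},{"gripper":0.7,"dx":-0.001,"dy":0.002,"dz":-0.095,"rx":0,"ry":0,"rz":0},{"gripper":0.7,"dx":-0.001,"dy":0.002,"dz":-0.105,"rx":0,"ry":0,"rz":0}]' 2>&1| tee -a log.txt
python3 -m jog '[{"gripper":0.7,"dx":0,"dy":0,"dz":-0.004,"rx":0,"ry":0,"rz":0},{"gripper":0.7,"dx":0,"dy":0,"dz":-0.008,"rx":0,"ry":0,"rz":0},{"gripper":0.7,"dx":0,"dy":0,"dz":-0.011,"rx":0,"ry":0,"rz":0},{"gripper":0.7,"dx":0,"dy":0,"dz":-0.013,"rx":0,"ry":0,"rz":0},{"gripper":0.7,"dx":0,"dy":0,"dz":-0.013,"rx":0,"ry":0,"rz":0}]' 2>&1| tee -a log.txt
python3 -m jog '[{"gripper":0.7,"dx":0,"dy":0,"dz":0,"rx":0,"ry":0,"rz":0}]' | grep -A0 force
python3 cupchk.py
```

```text
t: 30.95
eef_pos: [0.6318, 0.1907, 0.1163]
tool_rot: [-0.21, 0.745, -0.573, -0.269]
contact_force: [-0.5, 0.5, -0.8]
gripper_width: 0.536
t: 31.45
eef_pos: [0.6318, 0.1906, 0.1041]
tool_rot: [-0.21, 0.745, -0.573, -0.269]
contact_force: [0.8, 0.5, -1.6]
gripper_width: 0.538
contact_force: [-0.0, -0.4, -1.7]
G [0.6237 0.2211 0.1307] [-0.33  0.9  -0.67  1.54  1.11  1.69  2.05]
top orange z 0.132 0.154 90 [0.602 0.196 0.132] [0.646 0.242 0.147]
top orange z 0.094 0.124 59 [0.608 0.197 0.096] [0.645 0.24  0.124]
top orange z 0.044 0.084 48 [0.613 0.225 0.044] [0.643 0.272 0.083]
top blue z 0.096 0.118 27 [0.602 0.184 0.102] [0.653 0.208 0.108]
side orange z 0.124 0.154 81 [0.615 0.197 0.124] [0.647 0.23  0.145]
side orange z 0.074 0.114 27 [0.622 0.197 0.102] [0.644 0.211 0.114]
side blue 0
```

```bash
python3 -m jog '[{"gripper":0.7,"dx":0,"dy":-0.001,"dz":-0.002,"rx":0,"ry":0,"rz":0},{"gripper":0.7,"dx":0,"dy":-0.001,"dz":-0.003,"rx":0,"ry":0,"rz":0},{"gripper":0.7,"dx":0,"dy":-0.001,"dz":-0.004,"rx":0,"ry":0,"rz":0},{"gripper":0.7,"dx":0,"dy":-0.001,"dz":-0.004,"rx":0,"ry":0,"rz":0},{"gripper":0.7,"dx":0,"dy":-0.001,"dz":-0.004,"rx":0,"ry":0,"rz":0}]' 2>&1| tee -a log.txt
```

```text
t: 32.15
eef_pos: [0.6321, 0.1898, 0.1025]
tool_rot: [-0.21, 0.746, -0.573, -0.268]
contact_force: [-1.9, 1.5, 9.2]
gripper_width: 0.538
```

```bash
python3 -m jog '[{"gripper":0.7,"dx":0,"dy":0,"dz":0.002,"rx":0,"ry":0,"rz":0},{"gripper":0.3,"dx":0,"dy":0,"dz":0.002,"rx":0,"ry":0,"rz":0},{"gripper":0,"dx":0,"dy":0,"dz":0.002,"rx":0,"ry":0,"rz":0},{"gripper":0,"dx":0,"dy":0,"dz":0.002,"rx":0,"ry":0,"rz":0},{"gripper":0,"dx":0,"dy":0,"dz":0.002,"rx":0,"ry":0,"rz":0},{"gripper":0,"dx":0,"dy":0,"dz":0.02,"rx":0,"ry":0,"rz":0},{"gripper":0,"dx":0,"dy":0,"dz":0.05,"rx":0,"ry":0,"rz":0},{"gripper":0,"dx":0,"dy":0,"dz":0.09,"rx":0,"ry":0,"rz":0},{"gripper":0,"dx":0,"dy":0,"dz":0.13,"rx":0,"ry":0,"rz":0},{"gripper":0,"dx":-0.02,"dy":0.04,"dz":0.15,"rx":0,"ry":0,"rz":0}]' 2>&1| tee -a log.txt
python3 -m jog '[{"gripper":0,"dx":-0.08,"dy":0,"dz":0.05,"rx":0,"ry":0,"rz":0},{"gripper":0,"dx":-0.08,"dy":0,"dz":0.05,"rx":0,"ry":0,"rz":0},{"gripper":0,"dx":-0.16,"dy":0,"dz":0.08,"rx":0,"ry":0,"rz":0},{"gripper":0,"dx":-0.16,"dy":0,"dz":0.08,"rx":0,"ry":0,"rz":0},{"gripper":0,"dx":-0.16,"dy":0,"dz":0.08,"rx":0,"ry":0,"rz":0},{"gripper":0,"dx":-0.16,"dy":0,"dz":0.08,"rx":0,"ry":0,"rz":0}]' 2>&1| tee -a log.txt
python3 - <<'E'
from h import *
for n in("top","side"):
    c=read_camera(n)
    if n=="top": A=cv2.resize(c["pixels"][90:270,150:350],None,fx=2,fy=2)
    else: B=cv2.resize(c["pixels"][190:370,220:420],None,fx=2,fy=2)
    for l in("ball_cup","middle_tub","wide_tub","return_square","black_can","housing_a","oil_bottle"):
        for d in cut_out(n,l)[:2]:
            p=pts(c,d["mask"])
            if d["conf"]<.3 or len(p)==0: continue
            z=np.percentile(p[:,2],95) if l!="wide_tub" else .05
            t=p[np.abs(p[:,2]-z)<.008]
            if len(t): print(n,l,round(d["conf"],2),"zmax",p[:,2].max().round(3),((t.min(0)+t.max(0))/2).round(3),(t.max(0)-t.min(0))[:2].round(3))
cv2.imwrite("pics/k.png",np.hstack([A,B]))
E
python3 balls.py
```

```text
t: 33.15
eef_pos: [0.6152, 0.2238, 0.2561]
tool_rot: [-0.213, 0.743, -0.576, -0.265]
contact_force: [0.5, -0.4, -0.6]
gripper_width: 1.002
t: 33.75
eef_pos: [0.4516, 0.2301, 0.3318]
tool_rot: [-0.211, 0.746, -0.572, -0.269]
contact_force: [0.3, -0.0, -0.3]
gripper_width: 0.999
top ball_cup 0.93 zmax 0.144 [0.624 0.218 0.139] [0.044 0.045]
top middle_tub 0.52 zmax 0.109 [0.622 0.21  0.104] [0.063 0.056]
top middle_tub 0.35 zmax 0.034 [ 0.509 -0.078  0.03 ] [0.015 0.012]
top wide_tub 0.86 zmax 0.056 [ 0.454 -0.562  0.049] [0.109 0.116]
top wide_tub 0.81 zmax 0.109 [0.623 0.215 0.049] [0.115 0.114]
top return_square 0.93 zmax 0.007 [0.624 0.215 0.002] [0.178 0.18 ]
top return_square 0.72 zmax 0.136 [ 0.795 -0.057  0.13 ] [0.02  0.022]
top black_can 0.66 zmax 0.092 [0.262 0.333 0.086] [0.06  0.061]
top housing_a 0.89 zmax 0.097 [ 0.373 -0.353  0.092] [0.039 0.037]
top housing_a 0.85 zmax 0.097 [0.747 0.23  0.092] [0.041 0.039]
top oil_bottle 0.91 zmax 0.136 [ 0.796 -0.057  0.13 ] [0.023 0.022]
top oil_bottle 0.49 zmax 0.034 [ 0.489 -0.042  0.029] [0.018 0.018]
side ball_cup 0.74 zmax 0.144 [0.625 0.22  0.139] [0.045 0.048]
side middle_tub 0.75 zmax 0.109 [0.625 0.221 0.103] [0.067 0.06 ]
side wide_tub 0.91 zmax 0.058 [ 0.453 -0.56   0.05 ] [0.111 0.121]
side wide_tub 0.77 zmax 0.105 [0.625 0.222 0.049] [0.114 0.106]
side return_square 0.7 zmax 0.144 [0.625 0.22  0.139] [0.045 0.048]
side return_square 0.57 zmax 0.009 [0.626 0.213 0.003] [0.178 0.183]
side black_can 0.34 zmax 0.033 [ 0.51  -0.078  0.029] [0.015 0.02 ]
side housing_a 0.77 zmax 0.098 [ 0.373 -0.354  0.092] [0.04  0.046]
side housing_a 0.7 zmax 0.097 [0.747 0.232 0.092] [0.039 0.043]
side oil_bottle 0.58 zmax 0.136 [ 0.797 -0.056  0.129] [0.022 0.025]
side oil_bottle 0.42 zmax 0.034 [ 0.489 -0.037  0.028] [0.018 0.019]
top 0.49 [282.9 207.8   2.6   8. ] [0.515 0.015 0.027]
top 0.42 [314.4 210.1   8.    6. ] [ 0.507 -0.081  0.029]
```

View pics/k.png

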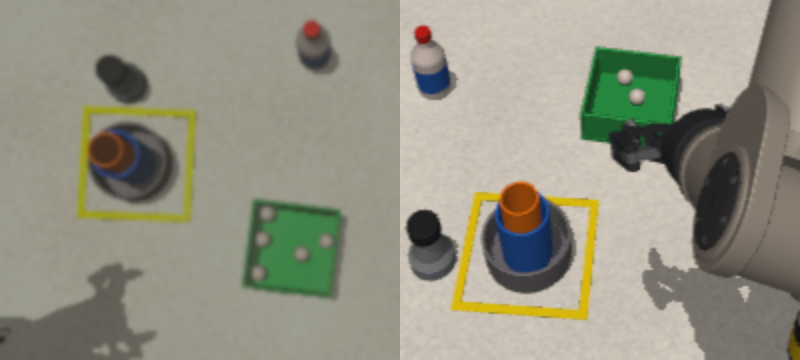

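The top view shows all five balls in the bin, at (267,213), (262,240), (258,272), (302,254) and (326,241). The nest stands upright inside the tape at (130,160), and nothing is touching the robot.

```bash
python3 -c "
from station import *
print(hand_in())"
```

```text
the job is handed in; nothing more can be done
None
```

I handed the job in at about 34 s of the 72 s allowed, and my last camera checks showed everything in place. `hand_in()` gave no verdict.

- **What I did:** I dragged the grey tub into the taped square from inside, with closed fingertips low against its wall. I then set the blue tub into it, poured the balls into the green bin, and set the empty cup into the blue tub.
- **Nest:** The three centres are within about 10 mm of the square's centre on every reading. The rims are at about 0.05, 0.104 and 0.139 m, within about 1 mm of fully home (0.05, 0.105 and 0.140 m).
- **Balls:** All five are visible in the bin in the top view. The ball network found only two of them in that picture, so I counted the five by eye.
- **Bystanders:** The tin, both valve housings and the oil bottle read within a few mm of their starting places. For `housing_b` the comparison is with a reading taken just before the cup grasp, because my first readings of it were blurred by the cup beside it.
- **Problem along the way:** The first two tries to drag the tub skimmed over its rim without moving it. The real fingertips sit about 41 mm farther back along the tool than the stated tool frame. I measured this in the depth images and corrected for it from then on.
- **One uncertain point:** The cup met about 9 N at the end of its lowering. I could not tell whether that was the tub's floor or the fingers touching the rim, but its rim height after release shows it fully home.

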